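# Clear the punch bed into its tray slide the tray home and set the gauge

## Task

Clear up after punching: start the empty tray a little way into the bay under the punch, left drawn out in front of the bed, take the scraper block and sweep every wooden disc off the bed over its front edge into the tray, not pushing discs on the bed with the bare fingers. Then stand the scraper back in its wooden rest and slide the tray, with all the discs in it, fully home so that its front is flush. Also move the flat gauge from its stand into the slot on top of the press head, blade down to its shoulder. Leave the pencil tin and the glass paperweight where they stand.

Things in the scene. Friction and masses are not known exactly. Their poses are not given: they have to be found in the camera images.
- punch: grey fixed bench hole punch, 300 mm deep, 190 mm wide. Origin: middle of the bay mouth (lower front edge) at desk level; +x into the bay, z up. Press head at x=225 to 300 mm, top 149 mm above the desk; an unused lever beside and behind it. Flared cheeks 34 mm high at the mouth stand 176 mm apart at x=0, widening to about 220 mm at x=-35 mm
- bed_edge (a point): middle of the front edge of the punch's flat steel bed, on its top face (64 mm above the desk); axes as the punch. The bed runs back 225 mm to the press head. Rails 18 mm high along its sides from 5 mm behind the edge, inner faces at y=+-75 mm
- bay_stop (a point): middle of the stop at the back of the hidden bay under the bed, at desk level, 170 mm inside the mouth (punch x=170 mm); axes as the punch. The bay's floor is the desk, its straight side walls are 172 mm apart, its roof is 54 mm above the desk
- tray: loose open aluminium tray, 170 mm (x) by 164 mm (y) by 46 mm high, walls and floor 4 mm, 0.35 kg; slides on the desk. Origin: centre of the underside. Handle: an upright tab 18 mm thick in y, z 8 to 46 mm, out of the front wall from x=-85 to -145 mm. It enters the bay +x first; home, its back meets the stop, its front is flush with the mouth, its origin is at punch x=85 mm
- scraper: loose wooden scraper block, stands upright: foot 80 mm (x) by 28 mm (y) by 30 mm high, above it a grip 50 mm (x) by 20 mm (y) from z=30 to 78 mm. Origin: centre of the underside. 0.16 kg
- gauge: loose flat steel gauge blade, 60 mm (x) by 6 mm (y), z 0 to 50 mm, with a black plastic grip above it, 76 mm (x) by 16 mm (y), z 50 to 95 mm; the grip's underside is the shoulder. Origin: middle of the blade's lower end. Stands upright in the stand at the start. 0.15 kg
- stand: fixed wooden block 90 mm (x) by 36 mm (y) by 45 mm high near the robot, with a slot right through along its x, 66 by 10 mm, in which the gauge stands on the desk. Origin: centre of the underside
- slot (a point): middle of the mouth of the gauge slot in the flat top of the press head, 149 mm above the desk, 262.5 mm behind the bay mouth; axes as the punch. Slot 66 mm along y, 10 mm along x, 85 mm deep: the gauge, blade down, either way round, goes in until its shoulder rests on the head (its origin then 50 mm below this point)
- rest: fixed shallow wooden rest on the desk for the scraper, an open box 124 mm (x) by 64 mm (y) by 16 mm high, walls and floor 5 mm. Origin: centre of the underside. The scraper stands in it at the start, long side along its x
- disc0: punched-out plywood disc, 42 mm across, 10 mm thick, 15 g, lying flat on the bed at the start; origin: centre of its underside. Some of the six discs are absent (None)
- disc1: punched-out plywood disc, 42 mm across, 10 mm thick, 15 g, lying flat on the bed at the start; origin: centre of its underside. Some of the six discs are absent (None)
- disc2: punched-out plywood disc, 42 mm across, 10 mm thick, 15 g, lying flat on the bed at the start; origin: centre of its underside. Some of the six discs are absent (None)
- disc3: punched-out plywood disc, 42 mm across, 10 mm thick, 15 g, lying flat on the bed at the start; origin: centre of its underside. Some of the six discs are absent (None)
- disc4: punched-out plywood disc, 42 mm across, 10 mm thick, 15 g, lying flat on the bed at the start; origin: centre of its underside. Some of the six discs are absent (None)
- disc5: punched-out plywood disc, 42 mm across, 10 mm thick, 15 g, lying flat on the bed at the start; origin: centre of its underside. Some of the six discs are absent (None)
- pencil_tin: bystander: round aluminium pencil tin, 74 mm across, 100 mm high, pencils to 165 mm; origin centre of the underside
- paperweight: bystander: round glass paperweight 80 mm across, 48 mm high; origin centre of the underside

How it is judged (in metres and radians):
On the way, in this order (a step that is already met when the one before it is completed fails the run):
1. the tray's back end stands in the bay mouth (10 to 120 mm in), straight, with the rest of the tray drawn out (x of tray in the frame of punch between -0.075 and 0.035 m and y of tray in the frame of punch between -0.015 and 0.015 m and z of tray in the frame of punch below 0.008 m and angle between the x axis of tray and the x axis of punch, either way round below 0.12 rad), for 0.2 s.
2. the scraper block is down on the bed (x of scraper in the frame of punch between -0.02 and 0.225 m and y of scraper in the frame of punch between -0.06 and 0.06 m and z of scraper in the frame of punch between 0.055 and 0.076 m), for 0.2 s.
3. all discs are in the tray (x of disc0 in the frame of tray between -0.083 and 0.083 m and y of disc0 in the frame of tray between -0.08 and 0.08 m and z of disc0 in the frame of tray between 0 and 0.046 m and x of disc1 in the frame of tray between -0.083 and 0.083 m and y of disc1 in the frame of tray between -0.08 and 0.08 m and z of disc1 in the frame of tray between 0 and 0.046 m and x of disc2 in the frame of tray between -0.083 and 0.083 m and y of disc2 in the frame of tray between -0.08 and 0.08 m and z of disc2 in the frame of tray between 0 and 0.046 m and x of disc3 in the frame of tray between -0.083 and 0.083 m and y of disc3 in the frame of tray between -0.08 and 0.08 m and z of disc3 in the frame of tray between 0 and 0.046 m and x of disc4 in the frame of tray between -0.083 and 0.083 m and y of disc4 in the frame of tray between -0.08 and 0.08 m and z of disc4 in the frame of tray between 0 and 0.046 m and x of disc5 in the frame of tray between -0.083 and 0.083 m and y of disc5 in the frame of tray between -0.08 and 0.08 m and z of disc5 in the frame of tray between 0 and 0.046 m), for 0.2 s.
At the end, for the whole second after the job is handed in: every disc lies inside the tray below its rim; the tray is home in the bay, front flush within 6 mm, straight; the scraper stands upright inside its rest; the gauge blade is in the slot of the press head with its shoulder down on the head within 5 mm; all at rest (all of step 3 and x of tray in the frame of punch above 0.079 m and y of tray in the frame of punch between -0.012 and 0.012 m and z of tray in the frame of punch below 0.006 m and angle between the x axis of tray and the x axis of punch, either way round below 0.06 rad and linear speed of each of tray, scraper, gauge below 0.01 m/s and z of scraper in the frame of rest below 0.012 m and angle between scraper's own z axis and vertical below 0.1 rad and x of scraper in the frame of rest between -0.025 and 0.025 m and y of scraper in the frame of rest between -0.02 and 0.02 m and x of gauge in the frame of slot between -0.006 and 0.006 m and y of gauge in the frame of slot between -0.007 and 0.007 m and z of gauge in the frame of slot between -0.056 and -0.045 m and angle between the x axis of gauge and the y axis of punch, either way round below 0.12 rad and angle between gauge's own z axis and vertical below 0.12 rad); the robot touches nothing.
It fails at once if the pencil tin or the paperweight is moved more than 30 mm (distance of any of pencil_tin, paperweight from where it was at the start of the episode above 0.03 m).
It fails at once if bare fingers push a disc that lies on the bed ((contact force between the fingers and disc0 above 0.5 N and x of disc0 in the frame of punch between 0 and 0.225 m and z of disc0 in the frame of punch between 0.058 and 0.07 m) or (contact force between the fingers and disc1 above 0.5 N and x of disc1 in the frame of punch between 0 and 0.225 m and z of disc1 in the frame of punch between 0.058 and 0.07 m) or (contact force between the fingers and disc2 above 0.5 N and x of disc2 in the frame of punch between 0 and 0.225 m and z of disc2 in the frame of punch between 0.058 and 0.07 m) or (contact force between the fingers and disc3 above 0.5 N and x of disc3 in the frame of punch between 0 and 0.225 m and z of disc3 in the frame of punch between 0.058 and 0.07 m) or (contact force between the fingers and disc4 above 0.5 N and x of disc4 in the frame of punch between 0 and 0.225 m and z of disc4 in the frame of punch between 0.058 and 0.07 m) or (contact force between the fingers and disc5 above 0.5 N and x of disc5 in the frame of punch between 0 and 0.225 m and z of disc5 in the frame of punch between 0.058 and 0.07 m)).
Of disc0, disc1, disc2, disc3, disc4, disc5 only 3 to 6 are there at a start; the rules pass over those that are not, and their reading is None.
At some moment in a run one of tray, disc0, disc1, disc2, disc3, disc4, disc5 may be knocked a few centimetres aside while the robot is not near it.
It also fails if it takes over 184 s, if anything falls off the work surface, if the arm or the gripper's body presses on something with over 40 N, if the wrist force passes 120 N, or if a joint passes its speed limit or range.

## Robot

A 6-joint arm with a two-finger parallel gripper is mounted at the origin on the work surface. World frame = base frame: x ahead of the robot, y to its left, z up, the work surface at z = 0. Lengths are in m, angles in degrees, forces in N, time in s.
With the tool pointing down it reaches from about 0.375 to 0.9 m from the base axis. Payload 3.1 kg.
Tool frame: the origin (TCP) lies midway between the tips of the shut fingers; the grasp point (between the pads) lies 19 mm behind it; z points along the fingers, y is the line along which they close (so a half turn about z gives the same grasp; the last joint's range is limited). The gripper opens to 87 mm and grips with 3 to 60 N. Pads are 19 mm wide; open, the fingers measure 117 mm over their backs; the gripper's body (75 mm by 190 mm) begins 51 mm behind the grasp point.
Start: joints at [-86.717, 30.224, 82.088, -0, 67.689, -10.227], TCP at [0.146, -0.608, 0.223] pointing down, gripper open.
Joint ranges: [-176.69, 176.69], [-43.24, 126.21], [12.49, 139.97], [-82, 262], [0, 151.66], [-163.58, 163.58]. Speed limits (degrees/s): [159.86, 159.86, 180, 180, 180, 180].

## Interface

Orientations are given as a 3x3 rotation matrix whose columns are the frame's x, y, z axes.
In Python, from rig import bot, camrig gives the robot as it stands (bot), with the cameras (camrig).
- The arm moves only by the shell command python3 steer.py 'ROWS'. ROWS is rows parted by semicolons, their numbers by spaces, 1 to 20 of them, each of 7 numbers: dx, dy, dz in m, then a rotation vector rx, ry, rz in degrees, then the opening from 0.0 (shut) to 1.0 (fully open); each row is the pose to reach, as a shift and turn from the pose commanded when the command began, along the tool's axes at that moment; what a row does not reach only later rows make up. A row lasts 1/10 s, in which the tool goes at most 0.05 m and 8.59 degrees, less where a joint would pass 70% of its speed; a pose out of reach is approached as far as the arm can. The fingers move at their own pace and stop on an object; the grip force is fixed at half the most. Time passes only in rows, so rows that do not move let the fingers close. It prints the time, the measured TCP pose, the force, the opening and the grip force at its end.
- bot.read_state(): the state, without advancing time (a new reading comes with each control period).
- camrig.capture(name): name is "scene" or "top"; returns a dict with "color" (384x512x3 uint8, red, green, blue), "K" (3x3 intrinsics, pixels), "D" ([k1, k2, p1, p2, k3] as OpenCV has them; the pictures are not rectified), "view" (4x4, takes a point from world to camera coordinates). Camera axes: x right, y up, looking along -z (the intrinsics and any distortion apply to the point x, -y, -z); pixel columns grow to the right and rows downward; lengths in m; the calibration is good to about 2 mm. A picture is of the moment at which its call begins. There is no depth.
- bot.hand_in(): hands the job in; it is judged then, once.
The state is a dict: "time_s": time; "joint_positions": joint angles; "qvel": joint speeds; "tau": joint torques, N m; "position": TCP position; "tcp_rot": TCP orientation; "force": force on the tool from outside, world axes, zero at the start; "moment": the same for the moment, N m; "opening": opening from 0.0 (shut) to 1.0 (fully open); "grasp_force": force on a finger pad.
Only numpy, scipy, OpenCV 4.12 (cv2) and the standard library are available. Lean on these libraries where they do the work, as an engineer would, in place of code of your own. Each camera call takes 0.05 s, during which the arm holds its last target. There are 200 camera calls.

## Working session

There is one attempt and no reset: what is moved stays moved. The work goes in short steps, Python scripts to look and compute and a shell command to move; the robot and the scene stay as the last step left them, time stands still between calls to the robot, and variables do not carry over. Pictures are saved under pics/ and viewed, at most 14 in all, crops included, and the job is handed in when it is done.

```bash
ls; mkdir -p pics; python3 - <<'E'
from rig import bot, camrig
import cv2
for n in("scene","top"):
    c=camrig.capture(n); cv2.imwrite(f"pics/{n}0.png",cv2.resize(c["color"][:,:,::-1],(800,600),interpolation=cv2.INTER_CUBIC))
    print(n,c["K"].tolist(),c["D"],c["view"].round(4).tolist())
print(bot.read_state())
E
```

```text
pics
rig.py
steer.py
scene [[400.0466077760308, 0.0, 257.42891338978353], [0.0, 400.0466077760308, 192.21117358813066], [0.0, 0.0, 1.0]] [-0.12548169  0.          0.          0.          0.        ] [[0.426, 0.9046, -0.0155, -0.1984], [-0.6465, 0.3164, 0.6942, 0.2929], [0.6329, -0.2857, 0.7196, -1.3912], [0.0, 0.0, 0.0, 1.0]]
top [[363.07565134042045, 0.0, 251.94481556614804], [0.0, 363.07565134042045, 192.50287145709947], [0.0, 0.0, 1.0]] [-0.02631346  0.          0.          0.          0.        ] [[-0.0261, -0.9996, 0.0073, -0.0213], [0.9769, -0.024, 0.2123, -0.567], [-0.212, 0.0127, 0.9772, -0.8627], [0.0, 0.0, 0.0, 1.0]]
{'time_s': 0.1, 'joint_positions': array([-8.67183500e+01,  3.02740458e+01,  8.21489672e+01, -1.18351232e-03,
        6.76894617e+01, -1.02272042e+01]), 'qvel': array([ 0.04469193, -0.13159907, -0.22138655,  0.04497088, -0.06526614,
       -0.04418334]), 'tau': array([-8.30366901e-06, -4.40985167e+01, -1.77151448e+01,  6.34699222e-02,
        5.34007384e-02, -4.71017529e-05]), 'position': array([ 0.14598275, -0.60703354,  0.22166556]), 'tcp_rot': array([[ 9.72332019e-01,  2.33603143e-01, -1.31451958e-04],
       [ 2.33602947e-01, -9.72330102e-01,  1.95873763e-03],
       [ 3.29752572e-04, -1.93525088e-03, -9.99998073e-01]]), 'force': array([ 0.92007633, -0.02266021,  0.45755144]), 'moment': array([ 0.00866883,  0.00667197, -0.01158817]), 'grasp_force': 0.0, 'opening': 1.001638855049781}
```

View pics/scene0.png

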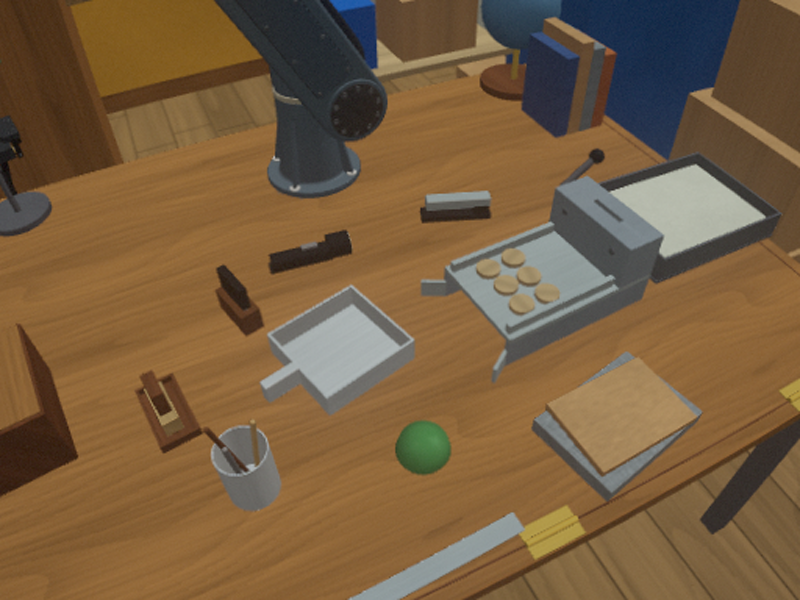

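View pics/top0.png

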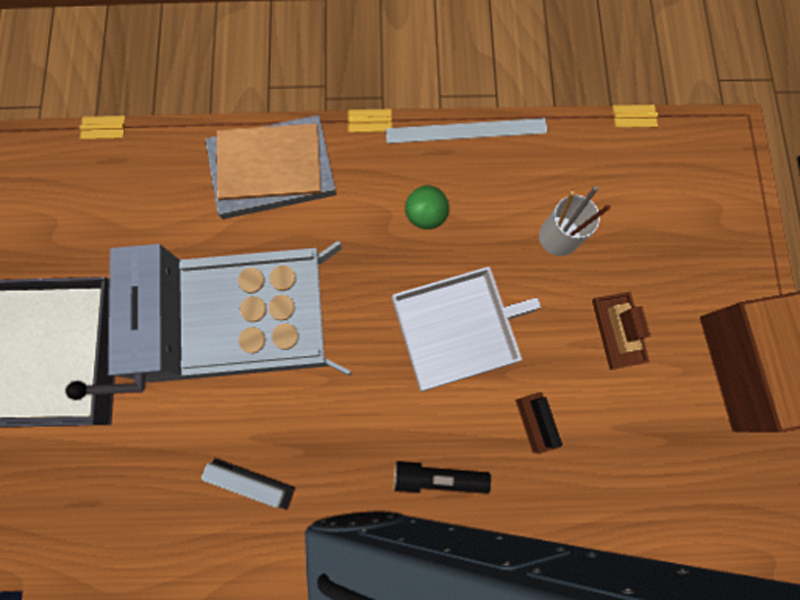

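```bash
cat > geo.py <<'E'
import numpy as np, cv2
from scipy.optimize import minimize
from rig import bot, camrig
S=800/512
def proj(c,P):
    q=np.c_[P,np.ones(len(P))]@c["view"].T
    return cv2.projectPoints(q[:,:3]*[1,-1,-1],np.zeros(3),np.zeros(3),c["K"],c["D"])[0][:,0]
def unproj(c,uv,z):          # uv in 800x600 picture pixels
    n=cv2.undistortPoints(np.array([[uv]],float)/S,c["K"],c["D"])[0,0]
    V=c["view"]; d=V[:3,:3].T@np.array([n[0],-n[1],-1]); o=-V[:3,:3].T@V[:3,3]
    return o+d*(z-o[2])/d[2]
def rect(x0,x1,y0,y1,z):
    p=[(x0,y0),(x1,y0),(x1,y1),(x0,y1)]
    return [(*p[i],z,*p[(i+1)%4],z) for i in range(4)]
circ=lambda r,z:[(r*np.cos(a),r*np.sin(a),z,r*np.cos(a+.2),r*np.sin(a+.2),z) for a in np.arange(0,6.28,.2)]
M=dict(
 punch=rect(.2575,.2675,-.033,.033,.149)+rect(.225,.3,-.095,.095,.149)+[(0,-.075,.064,0,.075,.064),(.005,-.075,.082,.225,-.075,.082),(.005,.075,.082,.225,.075,.082)],
 tray=rect(-.085,.085,-.082,.082,.046)+rect(-.081,.081,-.078,.078,.046)+[(-.085,-.009,.046,-.145,-.009,.046),(-.085,.009,.046,-.145,.009,.046),(-.145,-.009,.046,-.145,.009,.046)],
 rest=rect(-.062,.062,-.032,.032,.016), scraper=rect(-.025,.025,-.01,.01,.078)+rect(-.04,.04,-.014,.014,.03),
 stand=rect(-.045,.045,-.018,.018,.045), gauge=rect(-.038,.038,-.008,.008,.095), disc=circ(.021,.01))
def pts(m,p,z=0,n=25):
    out=[]
    for e in M[m]:
        t=np.linspace(0,1,n if m!="disc" else 2)[:,None]; out.append(np.array(e[:3])*(1-t)+np.array(e[3:])*t)
    P=np.vstack(out); c,s=np.cos(p[2]),np.sin(p[2])
    return np.c_[p[0]+c*P[:,0]-s*P[:,1],p[1]+s*P[:,0]+c*P[:,1],P[:,2]+z]
def grad(c,s):
    g=0
    for k in range(3):
        b=cv2.GaussianBlur(c["color"][:,:,k].astype(np.float32),(0,0),s)
        g=np.maximum(g,np.hypot(cv2.Sobel(b,5,1,0),cv2.Sobel(b,5,0,1)))
    return np.sqrt(g).astype(np.float32)
def fit(m,p0,cams,z=0,sig=(3,1.2,.7)):
    p=np.array(p0,float)
    for s in sig:
        G=[grad(c,s) for c in cams]
        def f(q):
            P=pts(m,q/[1,1,10],z); t=0
            for c,g in zip(cams,G):
                u=proj(c,P).astype(np.float32); t-=cv2.remap(g,u[:,0].copy(),u[:,1].copy(),1).mean()
            return t
        d=.004*s; q=p*[1,1,10]
        r=min((minimize(f,q,method="Nelder-Mead",options=dict(initial_simplex=q+sg*d*np.array([[-1,-1,-1],[1,0,0],[0,1,0],[0,0,3]]),xatol=1e-5)) for sg in(1,-1)),key=lambda r:r.fun)
        p=r.x/[1,1,10]
    return p,r.fun
def overlay(c,fits,name,box=None,sc=S):
    im=cv2.resize(c["color"][:,:,::-1],None,fx=sc,fy=sc,interpolation=cv2.INTER_CUBIC)
    for m,p,z in fits:
        for u in proj(c,pts(m,p,z)): cv2.circle(im,tuple(int(v) for v in (u+.5)*sc),0,(0,0,255),-1)
    if box: im=im[box[1]:box[3],box[0]:box[2]]
    cv2.imwrite(name,im); return im
E
cat > est.py <<'E'
from geo import *
import json
cs=[camrig.capture("scene"),camrig.capture("top")]; t=cs[1]
U=lambda a,z:unproj(t,a,z)[:2]
def line(a,b,z):  # origin mid, x axis a->b
    A,B=U(a,z),U(b,z); d=B-A; return [*((A+B)/2),np.arctan2(d[1],d[0])]
e=U((320,308),.064); s=U((134,308),.149); d=s-e
I=dict(punch=[*e,np.arctan2(d[1],d[0])], tray=line((506,314),(407,343),.046), rest=line((612,295),(631,366),.016),
 scraper=line((633,308),(641,336),.078), stand=line((525,398),(550,448),.045), gauge=line((538,398),(555,447),.095))
F=[];R={}
for m in I:
    p,v=fit(m,I[m],cs); print(m,np.round(I[m],4),p.round(4),round(v,2)); F.append((m,p,0)); R[m]=p.tolist()
for i,a in enumerate([(251,280),(283,278),(253,309),(281,307),(252,341),(285,337)]):
    p,v=fit("disc",[*U(a,.074),0],cs,.064,(1.5,.8)); F.append(("disc",p,.064)); R[f"disc{i}"]=p.tolist(); print(i,p[:2].round(4))
for n,a,z in(("tin",(559,240),0),("pw",(427,207),.02)): R[n]=U(a,z).tolist(); print(n,R[n])
c,s=np.cos(R["punch"][2]),np.sin(R["punch"][2])
for i in range(6):
    d=np.array(R[f"disc{i}"][:2])-R["punch"][:2]; print(i,(d@[c,s]).round(4),(d@[-s,c]).round(4))
json.dump(R,open("R.json","w"))
a=overlay(cs[1],F,"pics/a.png",(100,230,680,460),S)
b=overlay(cs[0],F,"pics/b.png",(130,170,710,460),S)
cv2.imwrite("pics/ov.png",np.vstack([a,b]))
E
python3 est.py
```

```text
punch [0.5566 0.0838 1.6122] [0.5565 0.0848 1.6093] -27.81
tray [ 0.5206 -0.1382  1.8316] [ 0.5233 -0.136   1.8409] -30.49
rest [ 0.5156 -0.4226 -2.987 ] [ 0.517  -0.4232 -2.9901] -22.76
scraper [ 0.5185 -0.4231 -2.9759] [ 0.5178 -0.4262 -2.9731] -23.61
stand [ 0.3656 -0.2592 -2.7357] [ 0.3688 -0.2659 -2.743 ] -22.08
gauge [ 0.3662 -0.2601 -2.875 ] [ 0.3674 -0.2639 -2.8749] -27.26
0 [0.6043 0.1943]
1 [0.606  0.1436]
2 [0.5557 0.1904]
3 [0.5575 0.145 ]
4 [0.5061 0.1911]
5 [0.5111 0.1381]
tin [0.6834462705928631, -0.3349075133559536]
pw [0.7433242348056075, -0.09951478571471215]
0 0.1076 -0.052
1 0.0568 -0.0517
2 0.1055 -0.0033
3 0.0601 -0.0033
4 0.1082 0.0462
5 0.055 0.0433
```

View pics/ov.png

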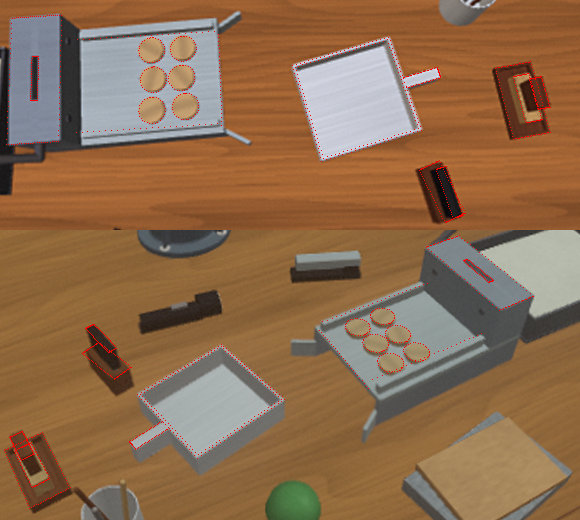

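The overlay shows the wireframes of the punch, tray, rest, scraper, stand, gauge and all six discs sitting on their outlines in both views. All six discs are present. Next I'll write a helper that turns targets into tool-axis shifts, then go for the tray handle.

```bash
cat > go.py <<'E'
# prints shifts in tool axes from the present pose for targets: frame,x,y,z(TCP),heading of tool y rel. to frame (deg)
import json,sys,numpy as np
from rig import bot, camrig
from scipy.spatial.transform import Rotation as Ro
R=json.load(open("R.json")); s=bot.read_state(); T=s["tcp_rot"]; p=s["position"]
down=lambda h:np.c_[[np.sin(-h)*-1,-np.cos(h),0],[np.cos(h),np.sin(h),0],[0,0,-1]]
print("t",round(s["time_s"],1),"pos",p.round(4),"op",round(s["opening"],3),"j6",s["joint_positions"][5].round(1))
for a in sys.argv[1:]:
    f,x,y,z,h=a.split(","); x,y,z,h=map(float,(x,y,z,h)); o=R.get(f,[0,0,0])
    c,q=np.cos(o[2]),np.sin(o[2]); w=np.array([o[0]+c*x-q*y,o[1]+q*x+c*y,z])
    hh=np.radians(h)+o[2]; D=down(hh)
    if h==h:
        rv=[Ro.from_matrix(T.T@down(hh+k*np.pi)).as_rotvec(degrees=True) for k in(0,1)]; rv=min(rv,key=np.linalg.norm)
    d=T.T@(w-p); print(a,"world",w.round(3),"->",d.round(4),rv.round(2),"rows",int(max(np.ceil(np.linalg.norm(d)/.05),np.ceil(np.linalg.norm(rv)/8.59))))
E
python3 go.py tray,-0.12,0,0.2,90 tray,-0.12,0,0.018,90
python3 - <<'E'
from geo import *
s,t=camrig.capture("scene"),camrig.capture("top")
f=lambda z:np.linalg.norm(proj(s,np.array([unproj(t,(76,390),z)]))[0]*S-[597,156])
z=min(np.arange(0,.4,.005),key=f); print("knob",z,f(z),unproj(t,(76,390),z))
E
```

```text
t 0.2 pos [ 0.1461 -0.6072  0.2219] op 0.999 j6 -10.2
knob 0.165 1.0684474689700203 [0.42690804 0.41351071 0.165     ]Traceback (most recent call last):
  File "go.py", line 13, in <module>
    rv=[Ro.from_matrix(T.T@down(hh+k*np.pi)).as_rotvec(degrees=True) for k in(0,1)]; rv=min(rv,key=np.linalg.norm)
        ~~~~~~~~~~~~~~^^^^^^^^^^^^^^^^^^^^^^
  File "scipy/spatial/transform/_rotation.pyx", line 1143, in scipy.spatial.transform._rotation.Rotation.from_matrix
ValueError: Non-positive determinant (left-handed or null coordinate frame) in rotation matrix 0: [[-3.42746888e-02 -9.99412416e-01 -2.62850844e-04]
 [-9.99411595e-01  3.42743142e-02  1.31753423e-03]
 [ 1.30775103e-03 -3.07854257e-04  9.99999098e-01]].
```

```bash
sed -i 's/^down=.*/down=lambda h:np.c_[[-np.sin(h),np.cos(h),0],[np.cos(h),np.sin(h),0],[0,0,-1]]/' go.py
python3 go.py tray,-0.12,0,0.2,90 tray,-0.12,0,0.018,90
```

```text
t 0.3 pos [ 0.146  -0.6075  0.2222] op 0.999 j6 -10.2
tray,-0.12,0,0.2,90 world [ 0.555 -0.252  0.2  ] -> [ 0.4811 -0.2503  0.0224] [-4.000e-02  3.000e-02  8.803e+01] rows 11
tray,-0.12,0,0.018,90 world [ 0.555 -0.252  0.018] -> [ 0.4811 -0.2502  0.2044] [-4.000e-02  3.000e-02  8.803e+01] rows 12
```

```bash
python3 steer.py '0.24 -0.125 0.01 0 0 44 1;0.24 -0.125 0.01 0 0 44 1;0.24 -0.125 0.01 0 0 44 1;0.24 -0.125 0.01 0 0 44 1;0.24 -0.125 0.01 0 0 44 1;0.24 -0.125 0.01 0 0 44 1;0.481 -0.25 0.022 0 0 88 1;0.481 -0.25 0.022 0 0 88 1;0.481 -0.25 0.022 0 0 88 1;0.481 -0.25 0.022 0 0 88 1;0.481 -0.25 0.022 0 0 88 1;0.481 -0.25 0.022 0 0 88 1;0.481 -0.25 0.022 0 0 88 1;0.481 -0.25 0.022 0 0 88 1' && python3 go.py tray,-0.12,0,0.018,90
```

```text
time_s: 1.7
position: [0.5557, -0.2513, 0.2003]
tcp_rot: [[0.271, -0.963, -0.001], [-0.963, -0.271, -0.0], [-0.0, 0.001, -1.0]]
force: [-0.4, -0.1, 0.7]
opening: 0.999
grasp_force: 0.0
t 1.7 pos [ 0.5557 -0.2513  0.2003] op 0.999 j6 129.5
tray,-0.12,0,0.018,90 world [ 0.555 -0.252  0.018] -> [0.0003 0.0003 0.1823] [0.04 0.01 0.22] rows 4
```

```bash
python3 steer.py '0 0 0 0 0 -60 1;0 0 0 0 0 -60 1;0 0 0 0 0 -60 1;0 0 0 0 0 -60 1;0 0 0 0 0 -60 1;0 0 0 0 0 -60 1;0 0 0 0 0 -60 1;0 0 0 0 0 -120 1;0 0 0 0 0 -120 1;0 0 0 0 0 -120 1;0 0 0 0 0 -120 1;0 0 0 0 0 -120 1;0 0 0 0 0 -120 1;0 0 0 0 0 -120 1' && python3 go.py tray,-0.12,0,0.018,90
```

```text
time_s: 3.1
position: [0.554, -0.2538, 0.2006]
tcp_rot: [[0.698, 0.716, -0.001], [0.716, -0.698, -0.0], [-0.001, -0.0, -1.0]]
force: [-0.0, 0.1, -0.8]
opening: 0.998
grasp_force: 0.0
t 3.1 pos [ 0.554  -0.2538  0.2006] op 0.998 j6 9.2
tray,-0.12,0,0.018,90 world [ 0.555 -0.252  0.018] -> [ 0.0026 -0.0005  0.1826] [-3.000e-02  2.000e-02 -5.973e+01] rows 7
```

```bash
python3 steer.py '0.002 0 0 0 0 -60 1;0.002 0 0 0 0 -60 1;0.002 0 0 0 0 -60 1;0.002 0 0 0 0 -60 1;0.002 0 0 0 0 -60 1;0.002 0 0 0 0 -60 1;0.002 0 0 0 0 -60 1;0.002 0 0 0 0 -60 1;0.002 0 0.04 0 0 -60 1;0.002 0 0.08 0 0 -60 1;0.002 0 0.12 0 0 -60 1;0.002 0 0.15 0 0 -60 1;0.002 0 0.17 0 0 -60 1;0.002 0 0.182 0 0 -60 1;0.002 0 0.182 0 0 -60 1' && python3 go.py tray,-0.12,0,0.018,90; python3 steer.py '0 0 0 0 0 0 0;0 0 0 0 0 0 0;0 0 0 0 0 0 0;0 0 0 0 0 0 0;0 0 0 0 0 0 0;0 0 0 0 0 0 0;0 0 0 0 0 0 0;0 0 0 0 0 0 0'; python3 go.py punch,-0.255,0,0.018,90 punch,-0.16,0,0.018,90
```

```text
time_s: 4.6
position: [0.5554, -0.2509, 0.0171]
tcp_rot: [[-0.265, 0.964, -0.003], [0.964, 0.265, 0.002], [0.002, -0.002, -1.0]]
force: [-0.5, -0.9, 0.2]
opening: 1.001
grasp_force: 0.0
t 4.6 pos [ 0.5554 -0.2509  0.0171] op 1.001 j6 -50.2
tray,-0.12,0,0.018,90 world [ 0.555 -0.252  0.018] -> [-0.0007 -0.0002 -0.0009] [-0.12 -0.14 -0.12] rows 1
time_s: 5.4
position: [0.5567, -0.2508, 0.0185]
tcp_rot: [[-0.267, 0.964, 0.0], [0.964, 0.267, 0.0], [0.0, 0.0, -1.0]]
force: [-0.2, 0.6, 0.3]
opening: 0.353
grasp_force: 0.0
t 5.4 pos [ 0.5567 -0.2508  0.0185] op 0.353 j6 -50.2
punch,-0.255,0,0.018,90 world [ 0.566 -0.17   0.018] -> [0.0753 0.0309 0.0005] [ 0.  -0.  13.3] rows 2
punch,-0.16,0,0.018,90 world [ 0.563 -0.075  0.018] -> [0.1677 0.0527 0.0005] [ 0.  -0.  13.3] rows 4
```

```bash
python3 steer.py '0 0 0 0 0 0 0;0 0 0 0 0 0 0;0 0 0 0 0 0 0;0 0 0 0 0 0 0;0 0 0 0 0 0 0;0 0 0 0 0 0 0' | tail -2;  python3 steer.py '0.01 0.005 0 0 0 3 0;0.025 0.01 0 0 0 5 0;0.04 0.015 0 0 0 7 0;0.05 0.02 0 0 0 9 0;0.06 0.025 0 0 0 11 0;0.075 0.031 0 0 0 13.3 0;0.075 0.031 0 0 0 13.3 0;0.09 0.034 0 0 0 13.3 0;0.105 0.038 0 0 0 13.3 0;0.12 0.041 0 0 0 13.3 0;0.135 0.045 0 0 0 13.3 0;0.15 0.049 0 0 0 13.3 0;0.168 0.053 0 0 0 13.3 0;0.168 0.053 0 0 0 13.3 0;0.168 0.053 0 0 0 13.3 0'
cat > look.py <<'E'
from geo import *; import json,sys
R=json.load(open("R.json")); cs=[camrig.capture("scene"),camrig.capture("top")]
p=R["punch"]; c,s=np.cos(p[2]),np.sin(p[2])
x=float(sys.argv[1]); g=[p[0]+c*x,p[1]+s*x,p[2]]
t,v=fit("tray",g,cs,sig=(2,1.2,.7)); d=t[:2]-p[:2]
print("tray in punch",(d@[c,s]).round(4),(d@[-s,c]).round(4),np.degrees(t[2]-p[2]).round(2),round(v,2))
R["tray"]=t.tolist(); json.dump(R,open("R.json","w"))
if len(sys.argv)>2:
    a=overlay(cs[1],[("tray",t,0)],"pics/a.png",(100,230,680,460)); b=overlay(cs[0],[("tray",t,0)],"pics/b.png",(130,170,710,460)); cv2.imwrite("pics/%s.png"%sys.argv[2],np.vstack([a,b]))
E
python3 go.py punch,-0.16,0,0.018,90; python3 look.py -0.04
```

```text
opening: 0.206
grasp_force: 30.0
time_s: 7.5
position: [0.586, -0.0895, 0.0253]
tcp_rot: [[-0.044, 0.998, 0.05], [0.999, 0.045, -0.027], [-0.029, 0.049, -0.998]]
force: [19.1, -32.3, 0.2]
opening: 0.22
grasp_force: 29.5
t 7.5 pos [ 0.586  -0.0895  0.0253] op 0.22 j6 -21.1
punch,-0.16,0,0.018,90 world [ 0.563 -0.075  0.018] -> [ 0.0156 -0.023   0.0057] [2.79 1.66 0.35] rows 1
tray in punch -0.0256 -0.0082 -1.47 -11.84
```

```bash
python3 look.py -0.04 jam
```

```text
tray in punch -0.0258 -0.0076 -2.12 -11.87
```

View pics/jam.png

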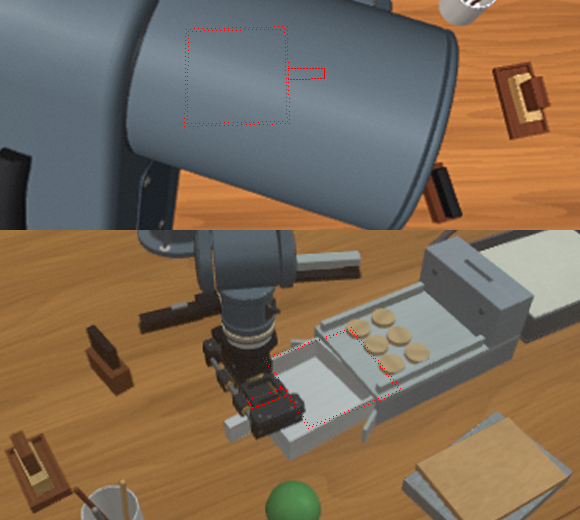

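```bash
python3 - <<'E'
from geo import *; import json
R=json.load(open("R.json")); s=camrig.capture("scene"); p=R["punch"]; c,q=np.cos(p[2]),np.sin(p[2])
best=[]
for x in(-.1,-.075,-.05):
  for y in(-.03,-.015,0):
    for a in(-.15,0,.15):
      best.append(fit("tray",[p[0]+c*x-q*y,p[1]+q*x+c*y,p[2]+a],[s],sig=(1.5,.8)))
best.sort(key=lambda b:b[1])
for t,v in best[:4]:
    d=t[:2]-p[:2]; print("tray in punch",(d@[c,q]).round(4),(d@[-q,c]).round(4),np.degrees(t[2]-p[2]).round(2),round(v,2))
overlay(s,[("tray",best[0][0],0),("punch",p,0)],"pics/jam2.png",(450,330,1250,930),2.5)
E
```

```text
tray in punch -0.0742 -0.0085 4.82 -10.29
tray in punch -0.0742 -0.0085 4.78 -10.28
tray in punch -0.0747 -0.008 5.09 -10.27
tray in punch -0.075 -0.0081 5.23 -10.27
```

View pics/jam2.png

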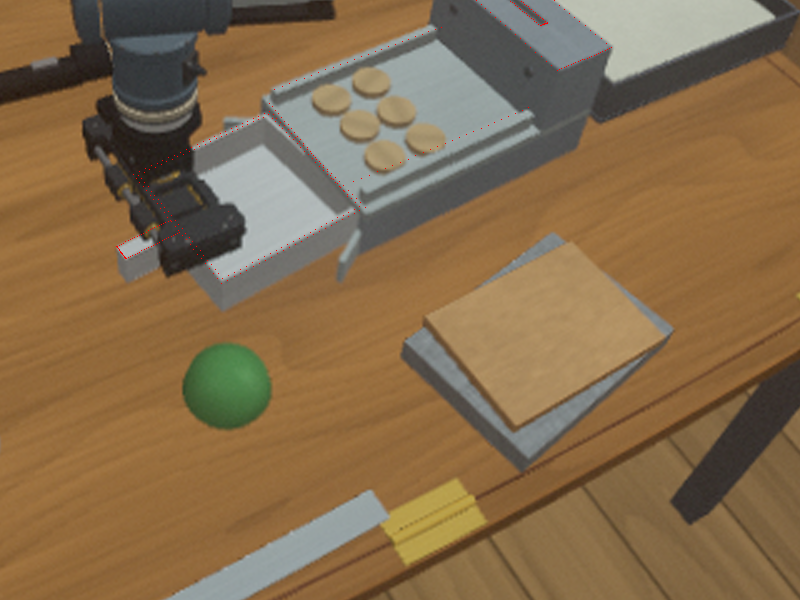

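```bash
python3 steer.py '-0.02 0 0 0 0 0 0;-0.04 0 0 0 0 0 0;-0.06 0 0 0 0 0 0;-0.08 0 0 0 0 0 0;-0.1 0 0 0 0 0 0;-0.1 0 0 0 0 0 0;-0.1 0 0 0 0 0 0'; python3 go.py punch,-0.26,0,0.018,90
cat > fs.py <<'E'
from geo import *; import json,sys
R=json.load(open("R.json")); s=camrig.capture("scene"); p=R["punch"]; c,q=np.cos(p[2]),np.sin(p[2]); x0=float(sys.argv[1])
B=[fit("tray",[p[0]+c*x-q*y,p[1]+q*x+c*y,p[2]+a],[s],sig=(1.5,.8)) for x in(x0-.02,x0,x0+.02) for y in(-.015,0,.015) for a in(-.1,0,.1)]
t,v=min(B,key=lambda b:b[1]); d=t[:2]-p[:2]
print("tray in punch",(d@[c,q]).round(4),(d@[-q,c]).round(4),np.degrees(t[2]-p[2]).round(2),round(v,2))
R["tray"]=t.tolist(); json.dump(R,open("R.json","w"))
d=bot.read_state()["position"][:2]-p[:2]; print("tcp in punch",(d@[c,q]).round(4),(d@[-q,c]).round(4))
E
python3 fs.py -0.15
```

```text
time_s: 8.45
position: [0.5667, -0.174, 0.0185]
tcp_rot: [[-0.037, 0.999, 0.0], [0.999, 0.037, 0.0], [0.0, 0.0, -1.0]]
force: [0.4, -1.7, -0.2]
opening: 0.201
grasp_force: 29.9
t 8.4 pos [ 0.5667 -0.174   0.0185] op 0.201 j6 -30.0
punch,-0.26,0,0.018,90 world [ 0.567 -0.175  0.018] -> [-0.0009 -0.0002  0.0005] [ 0.02 -0.02 -0.07] rows 1
tray in punch -0.16 -0.002 -0.65 -10.85
tcp in punch -0.2587 -0.0002
```

```bash
python3 steer.py '0.015 -0.002 0 0 0 -0.6 0;0.03 -0.002 0 0 0 -0.6 0;0.045 -0.002 0 0 0 -0.6 0;0.06 -0.002 0 0 0 -0.6 0;0.07 -0.002 0 0 0 -0.6 0;0.07 -0.002 0 0 0 -0.6 0'; python3 fs.py -0.09
```

```text
time_s: 9.1
position: [0.5668, -0.1056, 0.0201]
tcp_rot: [[-0.052, 0.999, 0.01], [0.999, 0.053, -0.006], [-0.006, 0.01, -1.0]]
force: [4.2, -6.8, -0.1]
opening: 0.202
grasp_force: 30.0
tray in punch -0.0902 -0.0031 -0.2 -10.86
tcp in punch -0.1909 -0.0027
```

```bash
python3 - <<'E'
from geo import *; import json
R=json.load(open("R.json")); p=R["punch"]; c,q=np.cos(p[2]),np.sin(p[2]); t=camrig.capture("top")
for n,u,z in(("tipA",(340,243),.034),("tipB",(351,372),.034),("bedA",(316,249),.064),("bedB",(323,366),.064)):
    d=unproj(t,u,z)[:2]-p[:2]; print(n,(d@[c,q]).round(4),(d@[-q,c]).round(4))
im=cv2.imread("pics/top0.png")[220:400,90:370]; a=cv2.resize(im,None,fx=2.8,fy=2.8,interpolation=cv2.INTER_CUBIC)
cv2.imwrite("pics/cheek.png",a)
E
```

```text
tipA -0.0361 -0.1179
tipB -0.0441 0.1034
bedA 0.0019 -0.1001
bedB -0.0022 0.0939
```

View pics/cheek.png

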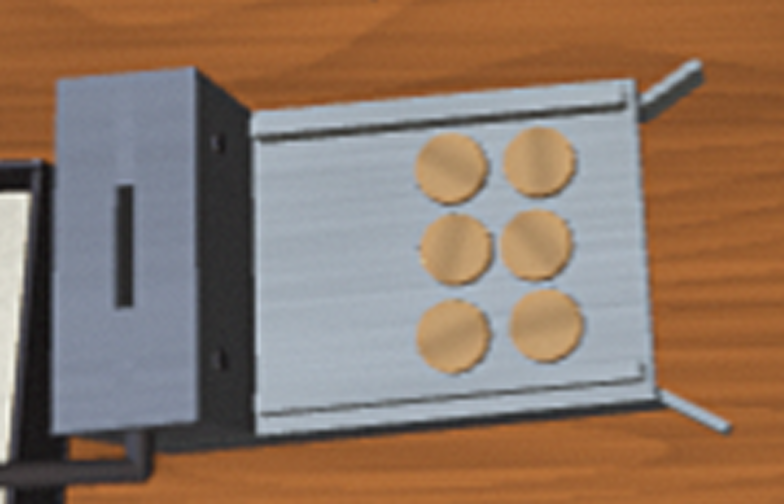

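```bash
cat > pf.py <<'E'
from geo import *; import json
R=json.load(open("R.json")); cs=[]
for n in("scene","top"):
    c=camrig.capture(n); c["color"]=cv2.resize(cv2.imread(f"pics/{n}0.png"),(512,384),interpolation=cv2.INTER_AREA); cs.append(c)
ch=[(0,s*.088,.034,-.035,s*.11,.034) for s in(1,-1)]; rl=[(.005,s*.075,.082,.225,s*.075,.082) for s in(1,-1)]; hd=rect(.225,.3,-.095,.095,.149); sl=rect(.2575,.2675,-.033,.033,.149); ed=[(0,-.095,.064,0,.095,.064)]
p0=R["punch"]
for nm,mod in(("all",ch+rl+hd+sl+ed),("front",ch+rl+ed),("slot",sl+hd)):
    M["punch"]=mod
    for k,cc in(("both",cs),("top",cs[1:]),("scene",cs[:1])):
        B=[fit("punch",[p0[0]+dx,p0[1]+dy,p0[2]+a],cc,sig=(1.5,.8)) for dx in(-.005,.005) for dy in(-.004,.004) for a in(-.03,0,.03,.06)]
        t,v=min(B,key=lambda b:b[1]); print(nm,k,t.round(4),round(v,2))
        if nm=="all" and k=="both": T=t
M["punch"]=ch+rl+hd+sl+ed
a=overlay(cs[1],[("punch",T,0)],"pics/a.png",(190,500,850,950),3.2); cv2.imwrite("pics/pf.png",a[:,:,::-1])
b=overlay(cs[0],[("punch",T,0)],"pics/pfs.png",(830,300,1430,800),3.2)
cv2.imwrite("pics/pf.png",cv2.resize(np.hstack([a[:450],b[:450]]),None,fx=.63,fy=.63,interpolation=cv2.INTER_AREA))
E
python3 pf.py
```

```text
all both [0.5676 0.0856 1.6505] -27.2
all top [0.5677 0.0856 1.6502] -15.67
all scene [0.5619 0.0849 1.6284] -11.83
front both [0.5587 0.0851 1.6493] -26.63
front top [0.5588 0.085  1.6482] -15.35
front scene [0.5635 0.083  1.6309] -11.97
slot both [0.5629 0.0852 1.6326] -28.39
slot top [0.5629 0.0852 1.6323] -16.5
slot scene [0.5603 0.0853 1.6233] -11.91
```

View pics/pf.png

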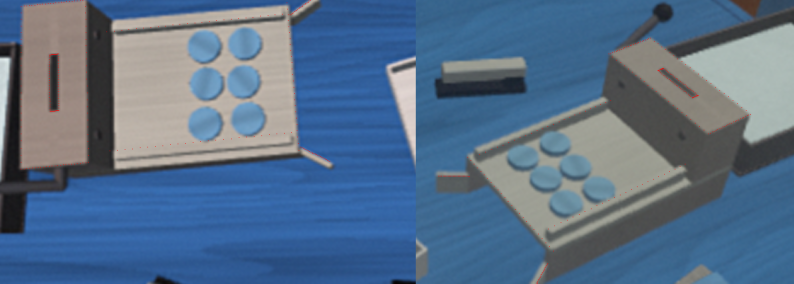

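```bash
python3 - <<'E'
import json,numpy as np
R=json.load(open("R.json")); R["punch"]=[0.562,0.085,1.630]; json.dump(R,open("R.json","w")); p=R["punch"]; c,s=np.cos(p[2]),np.sin(p[2])
for i in range(6):
    d=np.array(R[f"disc{i}"][:2])-p[:2]; print(i,(d@[c,s]).round(3),(d@[-s,c]).round(3))
E
python3 steer.py '-0.02 0 0 0 0 0 0;-0.04 0 0 0 0 0 0;-0.04 0 0 0 0 0 0;-0.04 0 0 0 0 0 0;-0.04 0 0 0 0 0 0'; python3 fs.py -0.13;python3 go.py punch,-0.229,0,0.0185,90
```

```text
0 0.107 -0.049
1 0.056 -0.047
2 0.106 0.0
3 0.06 0.001
4 0.109 0.049
5 0.056 0.048
time_s: 9.8
position: [0.5638, -0.1435, 0.0186]
tcp_rot: [[-0.049, 0.999, -0.0], [0.999, 0.049, 0.0], [0.0, -0.0, -1.0]]
force: [0.1, -1.4, -0.6]
opening: 0.207
grasp_force: 30.0
tray in punch -0.1293 0.009 -0.97 -10.8
tcp in punch -0.2282 0.0116
t 9.8 pos [ 0.5639 -0.1435  0.0186] op 0.205 j6 -28.1
punch,-0.229,0,0.0185,90 world [ 0.576 -0.144  0.018] -> [-0.0007  0.0116  0.0001] [-0.   -0.02 -0.55] rows 1
```

```bash
python3 steer.py '0 0.006 0 0 0 -0.8 0;0 0.011 0 0 0 -0.8 0;0.015 0.011 0 0 0 -0.8 0;0.03 0.01 0 0 0 -0.8 0;0.045 0.01 0 0 0 -0.8 0;0.06 0.01 0 0 0 -0.8 0;0.075 0.01 0 0 0 -0.8 0;0.09 0.01 0 0 0 -0.8 0;0.09 0.01 0 0 0 -0.8 0;0.09 0.01 0 0 0 -0.8 0'; python3 fs.py -0.04;python3 go.py punch,-0.14,0,0.0185,90
```

```text
time_s: 10.85
position: [0.603, -0.0768, 0.0291]
tcp_rot: [[-0.081, 0.994, 0.071], [0.996, 0.084, -0.041], [-0.047, 0.067, -0.997]]
force: [28.2, -53.1, 3.9]
opening: 0.234
grasp_force: 68.6
tray in punch -0.0631 -0.0061 9.94 -9.8
tcp in punch -0.1641 -0.0311
t 10.9 pos [ 0.6028 -0.0769  0.029 ] op 0.233 j6 -20.6
punch,-0.14,0,0.0185,90 world [ 0.57  -0.055  0.018] -> [ 0.0252 -0.0312  0.0073] [3.88 2.62 1.31] rows 1
```

```bash
python3 - <<'E'
from geo import *; import json
R=json.load(open("R.json")); s=camrig.capture("scene")
ch=[(0,k*.088,.034,-.035,k*.11,.034) for k in(1,-1)]; rl=[(.005,k*.075,.082,.225,k*.075,.082) for k in(1,-1)]
M["punch"]=ch+rl+rect(.2575,.2675,-.033,.033,.149)+rect(0,.17,-.086,.086,0)+[(0,-.095,.064,0,.095,.064)]
overlay(s,[("punch",R["punch"],0),("tray",R["tray"],0)],"pics/j3.png",(640,520,1440,1100),4)
E
```

```text
(no output)
```

View pics/j3.png

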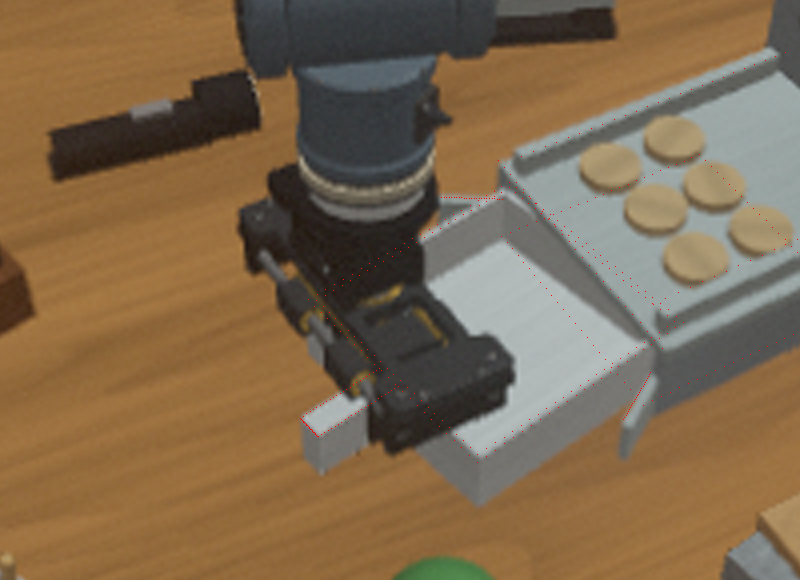

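```bash
python3 - <<'E'
from geo import *; import json
R=json.load(open("R.json")); s=camrig.capture("scene"); p=R["punch"]; c,q=np.cos(p[2]),np.sin(p[2])
for n,u,z in(("BL",(505,195),.046),("BR",(652,345),.046),("FR",(480,458),.046),("HE",(318,435),.046),("bedL",(500,165),.064),("bedR",(655,340),.064),("railL",(517,152),.082),("railR",(660,313),.082),("cheekRtip",(627,420),.034),("cheekRtop",(652,378),.034)):
    w=unproj(s,(np.array(u)+[640,520])/4*S,z)[:2]; d=w-p[:2]; print(n,(d@[c,q]).round(4),(d@[-q,c]).round(4))
E
python3 go.py
```

```text
BL -0.0028 0.0779
BR 0.0068 -0.0796
FR -0.1293 -0.1013
HE -0.2035 -0.0406
bedL -0.0009 0.0886
bedR 0.0002 -0.089
railL 0.0047 0.0776
railR 0.0044 -0.0848
cheekRtip -0.0333 -0.113
cheekRtop -0.0015 -0.0937
t 11.0 pos [ 0.6026 -0.0771  0.0289] op 0.238 j6 -20.6
```

```bash
python3 steer.py '-0.03 0 0 0 0 0 0;-0.06 0 0 0 0 0 0;-0.09 0 0 0 0 0 0;-0.09 0 0 0 0 0 0;-0.09 0 0 0 0 0 0;-0.09 0 0 0 0 0 0'; python3 fs.py -0.13;python3 go.py punch,-0.229,-0.003,0.0185,90
```

```text
time_s: 11.6
position: [0.5751, -0.1427, 0.0186]
tcp_rot: [[-0.063, 0.998, 0.0], [0.998, 0.063, 0.001], [0.001, 0.0, -1.0]]
force: [0.6, -1.2, 0.1]
opening: 0.205
grasp_force: 30.0
tray in punch -0.1289 -0.0016 -1.03 -10.73
tcp in punch -0.228 0.0003
t 11.7 pos [ 0.5752 -0.1426  0.0186] op 0.203 j6 -28.4
punch,-0.229,-0.003,0.0185,90 world [ 0.579 -0.143  0.018] -> [-0.001   0.0033  0.0001] [ 0.   -0.02  0.27] rows 1
```

```bash
python3 steer.py '0 0.003 0 0 0 0 0;0.015 0.003 0 0 0 0 0;0.03 0.003 0 0 0 0 0;0.04 0.003 0 0 0 0 0;0.04 0.003 0 0 0 0 0' | sed -n '2p;4p'; python3 steer.py '0.005 0 0 0 0 0 0;0.01 0 0 0 0 0 0;0.01 0 0 0 0 0 0'| sed -n '2p;4p'; python3 steer.py '0.005 0 0 0 0 0 0;0.01 0 0 0 0 0 0;0.01 0 0 0 0 0 0'| sed -n '2p;4p'; python3 go.py punch,-0.168,-0.003,0.0185,90
```

```text
position: [0.575, -0.1011, 0.0184]
force: [0.9, 1.1, -0.5]
position: [0.5751, -0.0934, 0.0185]
force: [1.0, 0.3, -0.4]
position: [0.5744, -0.0834, 0.0185]
force: [-0.3, 0.7, -0.3]
t 12.8 pos [ 0.5744 -0.0834  0.0185] op 0.202 j6 -22.9
punch,-0.168,-0.003,0.0185,90 world [ 0.575 -0.083  0.018] -> [0.0009 0.0006 0.    ] [ 0.   -0.04  0.19] rows 1
```

```bash
for i in 1; do python3 steer.py '0.005 0 0 0 0 0 0;0.01 0 0 0 0 0 0;0.01 0 0 0 0 0 0'| sed -n '2p;4p'; done; python3 steer.py '0.005 0 0 0 0 0 0;0.01 0 0 0 0 0 0;0.01 0 0 0 0 0 0'| sed -n '2p;4p'; python3 steer.py '0.005 0 0 0 0 0 0;0.01 0 0 0 0 0 0;0.01 0 0 0 0 0 0'| sed -n '2p;4p'; python3 go.py punch,-0.138,-0.003,0.0185,90; python3 fs.py -0.04
```

```text
position: [0.5737, -0.0732, 0.0185]
force: [1.6, 0.8, -1.0]
position: [0.573, -0.0631, 0.0185]
force: [1.5, 0.6, -0.9]
position: [0.5724, -0.0532, 0.0185]
force: [1.4, 0.7, -0.8]
t 13.7 pos [ 0.5724 -0.0532  0.0185] op 0.205 j6 -20.1
punch,-0.138,-0.003,0.0185,90 world [ 0.573 -0.053  0.018] -> [0.0006 0.0008 0.    ] [-0.01 -0.04  0.22] rows 1
tray in punch -0.0747 -0.0037 -0.09 -9.5
tcp in punch -0.1388 -0.0023
```

```bash
python3 steer.py '0 0 0 0 0 0 1;0 0 0 0 0 0 1;0 0 0 0 0 0 1;0 0 0 0 0 0 1;0 0 0 0 0 0 1;0 0 0 0 0 0 1;0 0 0 0 0 0 1;0 0 0 0 0 0 1;0 0 -0.05 0 0 0 1;0 0 -0.1 0 0 0 1;0 0 -0.15 0 0 0 1;0 0 -0.2 0 0 0 1;0 0 -0.2 0 0 0 1' | tail -3; python3 go.py scraper,0,0,0.2,90 scraper,0,0,0.042,90
```

```text
force: [0.6, 0.1, -0.3]
opening: 1.0
grasp_force: 0.0
t 15.0 pos [ 0.5773 -0.0554  0.2263] op 1.0 j6 -20.1
scraper,0,0,0.2,90 world [ 0.518 -0.426  0.2  ] -> [-0.3662 -0.0832  0.027 ] [ 0.95 -0.39 83.97] rows 10
scraper,0,0,0.042,90 world [ 0.518 -0.426  0.042] -> [-0.3653 -0.0857  0.185 ] [ 0.95 -0.39 83.97] rows 10
```

```bash
python3 steer.py '-0.18 -0.042 0.01 0 0 42 1;-0.18 -0.042 0.01 0 0 42 1;-0.18 -0.042 0.01 0 0 42 1;-0.18 -0.042 0.01 0 0 42 1;-0.18 -0.042 0.01 0 0 42 1;-0.366 -0.083 0.027 0 0 84 1;-0.366 -0.083 0.027 0 0 84 1;-0.366 -0.083 0.027 0 0 84 1;-0.366 -0.083 0.027 0 0 84 1;-0.366 -0.083 0.027 0 0 84 1;-0.366 -0.083 0.027 0 0 84 1;-0.366 -0.083 0.027 0 0 84 1' | sed -n '2p'
python3 - <<'E'
from geo import *; import json
R=json.load(open("R.json")); cs=[camrig.capture("scene"),camrig.capture("top")]; p=R["punch"]; c,q=np.cos(p[2]),np.sin(p[2]); x0=-.04
M["tray"]=[(-.085,-.082,.046,-.005,-.082,.046),(-.085,.082,.046,-.005,.082,.046),(-.085,-.082,.046,-.085,.082,.046),(-.081,-.078,.046,-.081,.078,.046)]+M["tray"][-3:]
B=[fit("tray",[p[0]+c*x-q*y,p[1]+q*x+c*y,p[2]+a],cs,sig=(1.5,.8)) for x in(x0-.02,x0,x0+.02) for y in(-.015,0,.015) for a in(-.1,0,.1)]
t,v=min(B,key=lambda b:b[1]); d=t[:2]-p[:2]
print("tray in punch",(d@[c,q]).round(4),(d@[-q,c]).round(4),np.degrees(t[2]-p[2]).round(2),round(v,2)); R["tray"]=t.tolist(); json.dump(R,open("R.json","w"))
M["scraper"]=M["scraper"][:4]
a=overlay(cs[1],[("tray",t,0)],"pics/a.png",(100,230,680,460)); b=overlay(cs[0],[("tray",t,0)],"pics/b.png",(130,170,710,460)); cv2.imwrite("pics/tray1.png",np.vstack([a,b]))
E
python3 go.py scraper,0,0,0.12,90 scraper,0,0,0.044,90
```

```text
position: [0.5123, -0.4237, 0.1906]
tray in punch -0.041 -0.0022 0.43 -32.4
t 16.3 pos [ 0.5129 -0.4233  0.1913] op 0.999 j6 31.1
scraper,0,0,0.12,90 world [ 0.518 -0.426  0.12 ] -> [0.0044 0.0037 0.0713] [-0.06  0.02  0.14] rows 2
scraper,0,0,0.044,90 world [ 0.518 -0.426  0.044] -> [0.0044 0.0038 0.1473] [-0.06  0.02  0.14] rows 3
```

View pics/tray1.png

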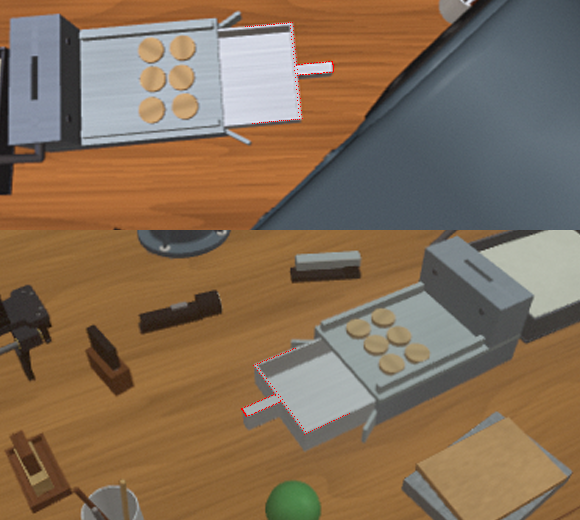

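The tray sits straight in the mouth, with its outline at (220–300, 25–122) in the top crop and x = −41 mm. All six discs are untouched. Now the scraper.

```bash
python3 steer.py '0.0045 0.0038 0.04 0 0 0 1;0.0045 0.0038 0.08 0 0 0 1;0.0045 0.0038 0.11 0 0 0 1;0.0045 0.0038 0.13 0 0 0 1;0.0045 0.0038 0.147 0 0 0 1;0.0045 0.0038 0.147 0 0 0 1' | sed -n '2p;4p'; python3 go.py scraper,0,0,0.044,90;  python3 steer.py '0 0 0 0 0 0 0;0 0 0 0 0 0 0;0 0 0 0 0 0 0;0 0 0 0 0 0 0;0 0 0 0 0 0 0;0 0 0 0 0 0 0;0 0 0 0 0 0 0;0 0 0 0 0 0 0;0 0 0 0 0 0 0;0 0 0 0 0 0 0;0 0 0 0 0 0 0;0 0 0 0 0 0 0;0 0 0 0 0 0 0;0 0 0 0 0 0 0'; python3 steer.py '0 0 -0.04 0 0 0 0;0 0 -0.08 0 0 0 0;0 0 -0.12 0 0 0 0;0 0 -0.16 0 0 0 0;0 0 -0.16 0 0 0 0'; python3 go.py punch,0.165,-0.034,0.2,180 punch,0.165,-0.034,0.109,180
```

```text
position: [0.517, -0.4255, 0.0422]
force: [0.6, 0.3, 1.4]
t 16.9 pos [ 0.517  -0.4255  0.0422] op 1.001 j6 31.3
scraper,0,0,0.044,90 world [ 0.518 -0.426  0.044] -> [ 0.0007  0.0008 -0.0018] [-0.24  0.15  0.06] rows 1
time_s: 18.3
position: [0.5177, -0.4273, 0.0444]
tcp_rot: [[0.986, 0.167, -0.0], [0.167, -0.986, 0.001], [-0.0, -0.001, -1.0]]
force: [-0.5, 0.6, 1.4]
opening: 0.229
grasp_force: 30.0
time_s: 18.8
position: [0.5209, -0.4312, 0.2116]
tcp_rot: [[0.986, 0.167, 0.01], [0.167, -0.986, -0.011], [0.008, 0.013, -1.0]]
force: [0.1, -1.7, -2.2]
opening: 0.226
grasp_force: 30.0
t 18.8 pos [ 0.5209 -0.4312  0.2116] op 0.226 j6 31.3
punch,0.165,-0.034,0.2,180 world [0.586 0.252 0.2  ] -> [ 0.1784 -0.6626  0.0045] [ 0.71 -0.48  6.22] rows 14
punch,0.165,-0.034,0.109,180 world [0.586 0.252 0.109] -> [ 0.1777 -0.6637  0.0955] [ 0.71 -0.48  6.22] rows 14
```

```bash
python3 steer.py '0.01 -0.04 0 0 0 1 0;0.02 -0.09 0 0 0 2 0;0.04 -0.14 0 0 0 3 0;0.05 -0.19 0 0 0 3 0;0.065 -0.24 0 0 0 3 0;0.08 -0.29 0 0 0 3 0;0.09 -0.34 0 0 0 3 0;0.105 -0.39 0 0 0 4 0;0.12 -0.44 0 0 0 5 0;0.13 -0.49 0 0 0 6 0;0.145 -0.54 0 0 0 6 0;0.16 -0.59 0 0 0 6 0;0.17 -0.63 0 0 0 6 0;0.178 -0.662 0 0 0 6.2 0;0.178 -0.662 0 0 0 6.2 0;0.178 -0.662 0 0 0 6.2 0;0.178 -0.662 0 0 0 6.2 0' | sed -n '2p;4p;5p'; python3 go.py punch,0.165,-0.034,0.105,180
```

```text
position: [0.5822, 0.2537, 0.2034]
force: [0.0, -0.9, -1.4]
opening: 0.233
t 20.5 pos [0.5822 0.2537 0.2034] op 0.233 j6 100.1
punch,0.165,-0.034,0.105,180 world [0.586 0.252 0.105] -> [0.0041 0.0021 0.0984] [ 0.06  0.12 -0.01] rows 2
```

```bash
python3 steer.py '0.004 0.002 0.03 0 0 0 0;0.004 0.002 0.06 0 0 0 0;0.004 0.002 0.08 0 0 0 0;0.004 0.002 0.09 0 0 0 0;0.004 0.002 0.098 0 0 0 0;0.004 0.002 0.098 0 0 0 0;0.004 0.002 0.098 0 0 0 0' | sed -n '2p;4p;5p'; python3 go.py punch,0.165,-0.034,0.1045,180 punch,-0.012,-0.034,0.1045,180; python3 - <<'E'
from geo import *
a=[camrig.capture(n)["color"][:,:,::-1] for n in("scene","top")]
cv2.imwrite("pics/sc.png",np.hstack([cv2.resize(a[0][80:260,230:470],None,fx=1.66,fy=1.66,interpolation=2),cv2.resize(a[1][130:310,20:260],None,fx=1.66,fy=1.66,interpolation=2)]))
E
```

```text
position: [0.5871, 0.2526, 0.1072]
force: [-1.3, -0.1, -2.6]
opening: 0.226
t 21.2 pos [0.5871 0.2526 0.1072] op 0.226 j6 99.9
punch,0.165,-0.034,0.1045,180 world [0.586 0.252 0.104] -> [-0.001   0.0009  0.0027] [ 0.   -0.01 -0.01] rows 1
punch,-0.012,-0.034,0.1045,180 world [0.597 0.075 0.104] -> [-0.0009  0.1779  0.0027] [ 0.   -0.01 -0.01] rows 4
```

View pics/sc.png

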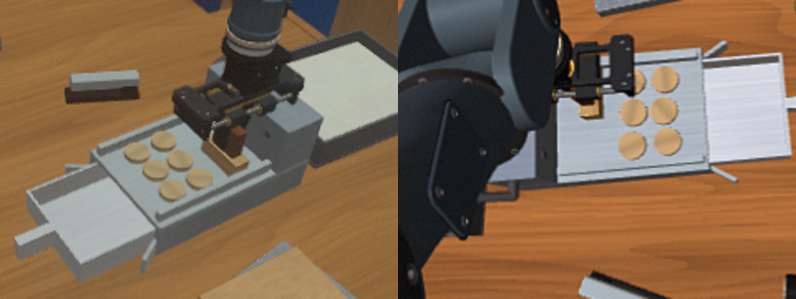

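```bash
python3 steer.py '0 0.005 0.002 0 0 0 0;0 0.015 0.002 0 0 0 0;0 0.025 0.002 0 0 0 0;0 0.035 0.002 0 0 0 0;0 0.045 0.002 0 0 0 0;0 0.055 0.002 0 0 0 0;0 0.065 0.002 0 0 0 0;0 0.075 0.002 0 0 0 0;0 0.085 0.002 0 0 0 0;0 0.095 0.002 0 0 0 0;0 0.105 0.002 0 0 0 0;0 0.115 0.002 0 0 0 0;0 0.125 0.002 0 0 0 0;0 0.135 0.002 0 0 0 0;0 0.145 0.002 0 0 0 0;0 0.155 0.002 0 0 0 0;0 0.165 0.002 0 0 0 0;0 0.177 0.002 0 0 0 0;0 0.177 0.002 0 0 0 0;0 0.177 0.002 0 0 0 0' | sed -n '2p;4p;5p';python3 - <<'E'
from geo import *
a=[camrig.capture(n)["color"][:,:,::-1] for n in("scene","top")]
cv2.imwrite("pics/sw1.png",np.hstack([cv2.resize(a[0][80:260,200:440],None,fx=1.66,fy=1.66,interpolation=2),cv2.resize(a[1][130:310,100:340],None,fx=1.66,fy=1.66,interpolation=2)]))
E
python3 go.py punch,-0.012,-0.034,0.15,180 punch,0.165,0.031,0.15,180 punch,0.165,0.031,0.1045,180
```

```text
position: [0.5975, 0.076, 0.1045]
force: [0.4, -0.2, -2.5]
opening: 0.232
t 23.4 pos [0.5974 0.0766 0.1045] op 0.226 j6 83.2
punch,-0.012,-0.034,0.15,180 world [0.597 0.075 0.15 ] -> [-0.0008  0.0015 -0.0455] [-0.02  0.01  0.03] rows 1
punch,0.165,0.031,0.15,180 world [0.521 0.248 0.15 ] -> [-0.0657 -0.1755 -0.0454] [-0.02  0.01  0.03] rows 4
punch,0.165,0.031,0.1045,180 world [0.521 0.248 0.104] -> [-6.570e-02 -1.755e-01  1.000e-04] [-0.02  0.01  0.03] rows 4
```

View pics/sw1.png

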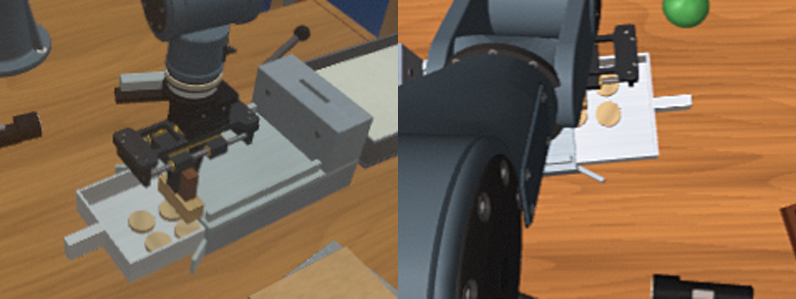

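```bash
python3 steer.py '0 0 -0.03 0 0 0 0;-0.001 0.001 -0.045 0 0 0 0;-0.02 -0.04 -0.045 0 0 0 0;-0.03 -0.08 -0.045 0 0 0 0;-0.05 -0.12 -0.045 0 0 0 0;-0.065 -0.16 -0.045 0 0 0 0;-0.066 -0.176 -0.045 0 0 0 0;-0.066 -0.176 -0.045 0 0 0 0;-0.066 -0.176 -0.03 0 0 0 0;-0.066 -0.176 -0.015 0 0 0 0;-0.066 -0.176 -0.006 0 0 0 0;-0.066 -0.176 0 0 0 0 0;-0.066 -0.176 0 0 0 0 0' | sed -n '2p;4p;5p'; python3 go.py punch,-0.012,0.031,0.104,180;python3 - <<'E'
from geo import *
a=[camrig.capture(n)["color"][:,:,::-1] for n in("scene","top")]
cv2.imwrite("pics/sw2.png",np.hstack([cv2.resize(a[0][80:260,200:440],None,fx=1.66,fy=1.66,interpolation=2),cv2.resize(a[1][130:310,80:320],None,fx=1.66,fy=1.66,interpolation=2)]))
E
```

```text
position: [0.5216, 0.2475, 0.1042]
force: [0.0, -0.0, -0.9]
opening: 0.231
t 24.7 pos [0.5216 0.2475 0.1042] op 0.231 j6 100.9
punch,-0.012,0.031,0.104,180 world [0.532 0.071 0.104] -> [-0.0002  0.1766  0.0002] [ 0.01  0.01 -0.03] rows 4
```

View pics/sw2.png

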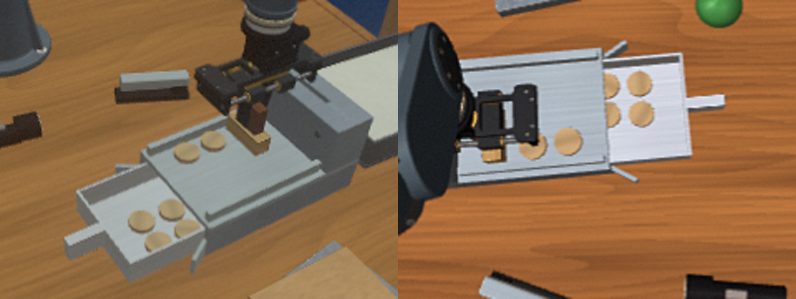

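```bash
python3 steer.py '0 0.005 0 0 0 0 0;0 0.015 0 0 0 0 0;0 0.025 0 0 0 0 0;0 0.035 0 0 0 0 0;0 0.045 0 0 0 0 0;0 0.055 0 0 0 0 0;0 0.065 0 0 0 0 0;0 0.075 0 0 0 0 0;0 0.085 0 0 0 0 0;0 0.095 0 0 0 0 0;0 0.105 0 0 0 0 0;0 0.115 0 0 0 0 0;0 0.125 0 0 0 0 0;0 0.135 0 0 0 0 0;0 0.145 0 0 0 0 0;0 0.155 0 0 0 0 0;0 0.165 0 0 0 0 0;0 0.177 0 0 0 0 0;0 0.177 0 0 0 0 0;0 0.177 0 0 0 0 0' | sed -n '2p;4p;5p'
python3 steer.py '0 0 -0.05 0 0 0 0;0 0 -0.1 0 0 0 0;0 0 -0.1 0 0 0 0' | sed -n '2p;5p'; python3 go.py rest,0,0,0.21,90 rest,0,0,0.046,90
```

```text
position: [0.5316, 0.071, 0.1045]
force: [-0.3, 0.3, -2.6]
opening: 0.229
position: [0.5367, 0.0718, 0.2108]
opening: 0.227
t 27.1 pos [0.5367 0.0718 0.2108] op 0.227 j6 82.3
rest,0,0,0.21,90 world [ 0.517 -0.423  0.21 ] -> [-0.0495  0.4929  0.0009] [ 0.13 -0.84 -5.22] rows 10
rest,0,0,0.046,90 world [ 0.517 -0.423  0.046] -> [-0.0519  0.4926  0.1648] [ 0.13 -0.84 -5.22] rows 11
```

```bash
python3 steer.py '-0.005 0.05 0 0 0 -1 0;-0.01 0.1 0 0 0 -2 0;-0.015 0.15 0 0 0 -2 0;-0.02 0.2 0 0 0 -3 0;-0.025 0.25 0 0 0 -3 0;-0.03 0.3 0 0 0 -4 0;-0.035 0.35 0 0 0 -4 0;-0.04 0.4 0 0 0 -5 0;-0.045 0.44 0 0 0 -5 0;-0.05 0.48 0 0 0 -5.2 0;-0.05 0.493 0 0 0 -5.2 0;-0.05 0.493 0 0 0 -5.2 0;-0.05 0.493 0 0 0 -5.2 0' | sed -n '2p;4p;5p'; python3 go.py rest,0,0,0.21,90 rest,0,0,0.046,90
cat > cnt.py <<'E'
from geo import *; import json
R=json.load(open("R.json")); p=R["punch"]; c,q=np.cos(p[2]),np.sin(p[2]); t=camrig.capture("top"); im=t["color"].copy()
P=lambda L,z:(proj(t,np.array([[p[0]+c*x-q*y,p[1]+q*x+c*y,z] for x,y in L]))).astype(np.int32)
m=np.zeros(im.shape[:2],np.uint8); cv2.fillPoly(m,[P([(-.118,-.075),(-.118,.07),(.22,.073),(.22,-.076)],.064)],255)
hsv=cv2.cvtColor(im,cv2.COLOR_RGB2HSV); w=((hsv[:,:,1]>70)&(m>0)).astype(np.uint8)
n,l,st,ce=cv2.connectedComponentsWithStats(cv2.morphologyEx(w,cv2.MORPH_OPEN,np.ones((3,3))))
for k in range(1,n):
    z=.064; d=unproj(t,ce[k]*S,z)[:2]-p[:2]; print("blob px",ce[k].round(),st[k][4],"punch",(d@[c,q]).round(3),(d@[-q,c]).round(3))
E
python3 cnt.py;python3 - <<'E'
from geo import *
a=[camrig.capture(n)["color"][:,:,::-1] for n in("scene","top")]
cv2.imwrite("pics/sw3.png",np.hstack([cv2.resize(a[0][80:260,170:410],None,fx=1.66,fy=1.66,interpolation=2),cv2.resize(a[1][140:320,100:340],None,fx=1.66,fy=1.66,interpolation=2)]))
E
```

```text
position: [0.5107, -0.4217, 0.2034]
force: [-0.4, 0.5, -2.4]
opening: 0.224
t 28.4 pos [ 0.5107 -0.4217  0.2034] op 0.224 j6 32.1
rest,0,0,0.21,90 world [ 0.517 -0.423  0.21 ] -> [ 0.006   0.0025 -0.0066] [-0.2   0.06 -0.04] rows 1
rest,0,0,0.046,90 world [ 0.517 -0.423  0.046] -> [0.0061 0.0031 0.1574] [-0.2   0.06 -0.04] rows 4
blob px [225. 180.] 169 punch -0.055 -0.035
blob px [208. 181.] 102 punch -0.011 -0.035
blob px [226. 198.] 171 punch -0.054 0.013
blob px [209. 198.] 96 punch -0.011 0.01
blob px [225. 215.] 264 punch -0.048 0.054
```

View pics/sw3.png

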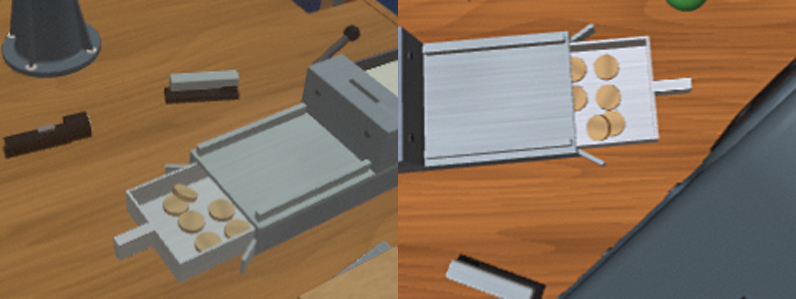

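All six discs are in the tray, at pixels (580–620, 65–130) in the right half. The bed is clear, and one disc leans on another below the rim. Now the scraper goes back in its rest.

```bash
python3 steer.py '0.006 0.003 0.04 0 0 0 0;0.006 0.003 0.08 0 0 0 0;0.006 0.003 0.11 0 0 0 0;0.006 0.003 0.13 0 0 0 0;0.006 0.003 0.145 0 0 0 0;0.006 0.003 0.156 0 0 0 0;0.006 0.003 0.156 0 0 0 0;0.006 0.003 0.156 0 0 0 0' | sed -n '2p;4p;5p'; python3 go.py rest,0,0,0.0444,90
```

```text
position: [0.5181, -0.426, 0.0494]
force: [0.2, 0.3, -1.8]
opening: 0.227
t 29.4 pos [ 0.5181 -0.426   0.0494] op 0.227 j6 32.4
rest,0,0,0.0444,90 world [ 0.517 -0.423  0.044] -> [-0.0006 -0.0029  0.005 ] [ 0.07 -0.05 -0.05] rows 1
```

```bash
python3 steer.py '0 -0.002 0.003 0 0 0 0;0 -0.002 0.0055 0 0 0 0;0 -0.002 0.0055 0 0 0 0;0 -0.002 0.0055 0 0 0 0' | sed -n '2p;4p;5p'; python3 steer.py '0 -0.002 0.0055 0 0 0 1;0 -0.002 0.0055 0 0 0 1;0 -0.002 0.0055 0 0 0 1;0 -0.002 0.0055 0 0 0 1;0 0 0 0 0 0 1;0 0 0 0 0 0 1;0 0 0 0 0 0 1;0 0 0 0 0 0 1;0 0 -0.05 0 0 0 1;0 0 -0.1 0 0 0 1;0 0 -0.15 0 0 0 1;0 0 -0.15 0 0 0 1' | sed -n '2p;4p;5p';  python3 go.py gauge,0,0,0.2,90 gauge,0,0,0.06,90
```

```text
position: [0.5178, -0.4242, 0.0443]
force: [0.2, 1.9, 5.1]
opening: 0.231
position: [0.5209, -0.4277, 0.2019]
force: [0.3, 0.1, 0.5]
opening: 0.999
t 30.9 pos [ 0.5209 -0.4277  0.2019] op 0.999 j6 32.5
gauge,0,0,0.2,90 world [ 0.367 -0.264  0.2  ] -> [-0.1272 -0.1851 -0.002 ] [ 0.86 -0.49 -6.66] rows 5
gauge,0,0,0.06,90 world [ 0.367 -0.264  0.06 ] -> [-0.1285 -0.1871  0.138 ] [ 0.86 -0.49 -6.66] rows 6
```

```bash
python3 steer.py '-0.03 -0.045 0 0 0 -2 1;-0.06 -0.09 0 0 0 -3 1;-0.09 -0.135 0 0 0 -5 1;-0.127 -0.185 0 0 0 -6.7 1;-0.127 -0.185 0 0 0 -6.7 1;-0.127 -0.185 0 0 0 -6.7 1;-0.127 -0.185 0 0 0 -6.7 1' | sed -n '2p'; python3 go.py gauge,0,0,0.1,90 gauge,0,0,0.056,90; python3 - <<'E'
from geo import *; import json
R=json.load(open("R.json")); s=camrig.capture("scene"); t=camrig.capture("top")
M["gauge"]+=rect(-.038,.038,-.008,.008,.05)[:0]
for n,cc in(("scene",[s]),("top",[t])):
    for m,z in(("scraper",.005),("gauge",0)):
        p,v=fit(m,R["rest" if m=="scraper" else m],cc,z,sig=(1.5,.8)); print(n,m,p.round(4),round(v,2))
print(R["rest"],R["gauge"])
E
```

```text
position: [0.3643, -0.2604, 0.1934]
t 31.6 pos [ 0.3643 -0.2604  0.1934] op 0.995 j6 24.8
gauge,0,0,0.1,90 world [ 0.367 -0.264  0.1  ] -> [0.002  0.0039 0.0934] [ 0.1  -0.05  0.03] rows 2
gauge,0,0,0.056,90 world [ 0.367 -0.264  0.056] -> [0.0019 0.0039 0.1374] [ 0.1  -0.05  0.03] rows 3
scene scraper [ 0.5199 -0.4248 -2.9893] -10.34
scene gauge [ 0.3681 -0.2643 -2.8724] -11.98
top scraper [ 0.5183 -0.4236 -2.9909] -13.75
top gauge [ 0.3698 -0.2743 -2.8726] -9.51
[0.5170046004480883, -0.42324443040821574, -2.9901143417654064] [0.36739992356303175, -0.2638531265752327, -2.874928508458797]
```

Scraper is well placed in its rest, and the gauge pose is confirmed. Descending to grasp.

```bash
python3 steer.py '0.002 0.004 0.04 0 0 0 1;0.002 0.004 0.08 0 0 0 1;0.002 0.004 0.11 0 0 0 1;0.002 0.004 0.13 0 0 0 1;0.002 0.004 0.137 0 0 0 1;0.002 0.004 0.137 0 0 0 1' | sed -n '2p;4p'; python3 go.py gauge,0,0,0.056,90;  python3 steer.py '0 0 0 0 0 0 0;0 0 0 0 0 0 0;0 0 0 0 0 0 0;0 0 0 0 0 0 0;0 0 0 0 0 0 0;0 0 0 0 0 0 0;0 0 0 0 0 0 0;0 0 0 0 0 0 0;0 0 0 0 0 0 0;0 0 0 0 0 0 0;0 0 0 0 0 0 0;0 0 0 0 0 0 0;0 0 0 0 0 0 0;0 0 0 0 0 0 0'; python3 steer.py '0 0 -0.03 0 0 0 0;0 0 -0.06 0 0 0 0;0 0 -0.1 0 0 0 0;0 0 -0.14 0 0 0 0;0 0 -0.18 0 0 0 0;0 0 -0.2 0 0 0 0;0 0 -0.2 0 0 0 0;0 0 -0.2 0 0 0 0'; python3 go.py punch,0.2625,0,0.25,180 punch,0.2625,0,0.157,180
```

```text
position: [0.3673, -0.2638, 0.055]
force: [-0.3, -0.1, 0.6]
t 32.4 pos [ 0.3673 -0.2638  0.055 ] op 1.007 j6 24.8
gauge,0,0,0.056,90 world [ 0.367 -0.264  0.056] -> [ 0.0001  0.0001 -0.001 ] [-0.07  0.03  0.02] rows 1
time_s: 33.75
position: [0.3668, -0.2632, 0.056]
tcp_rot: [[0.965, 0.264, -0.0], [0.264, -0.965, 0.0], [-0.0, -0.0, -1.0]]
force: [-0.8, 0.5, 0.3]
opening: 0.181
grasp_force: 30.0
time_s: 34.55
position: [0.3663, -0.2626, 0.2554]
tcp_rot: [[0.965, 0.264, -0.001], [0.264, -0.965, 0.001], [-0.0, -0.001, -1.0]]
force: [-1.2, -0.1, -1.4]
opening: 0.184
grasp_force: 30.0
t 34.5 pos [ 0.3663 -0.2626  0.2554] op 0.184 j6 24.8
punch,0.2625,0,0.25,180 world [0.546 0.347 0.25 ] -> [ 0.3347 -0.5404  0.0057] [-0.05  0.03 11.92] rows 13
punch,0.2625,0,0.157,180 world [0.546 0.347 0.157] -> [ 0.3348 -0.5404  0.0987] [-0.05  0.03 11.92] rows 13
```

```bash
python3 steer.py '0.03 -0.04 0 0 0 1 0;0.055 -0.08 0 0 0 2 0;0.08 -0.12 0 0 0 3 0;0.105 -0.16 0 0 0 4 0;0.13 -0.2 0 0 0 5 0;0.15 -0.24 0 0 0 6 0;0.175 -0.28 0 0 0 7 0;0.2 -0.32 0 0 0 8 0;0.225 -0.36 0 0 0 9 0;0.25 -0.4 0 0 0 10 0;0.27 -0.44 0 0 0 11 0;0.3 -0.48 0 0 0 12 0;0.32 -0.52 0 0 0 12 0;0.335 -0.54 0 0 0 12 0;0.335 -0.54 0 0 0 12 0;0.335 -0.54 0 0 0 12 0;0.335 -0.54 0 0 0 12 0' | sed -n '2p;5p'; python3 go.py punch,0.2625,0,0.214,180 punch,0.2625,0,0.157,180
python3 - <<'E'
from geo import *; import json
# where is the gauge in hand and the slot, scene view and top view
R=json.load(open("R.json")); cs=[camrig.capture("scene"),camrig.capture("top")]
s=bot.read_state(); p=s["position"]; z=p[2]-.056; T=s["tcp_rot"]
for n,cc in(("scene",cs[:1]),("top",cs[1:])):
    g,v=fit("gauge",[p[0],p[1],np.arctan2(T[1,0],T[0,0])],cc,z,sig=(1.5,.8)); print(n,"gauge",g.round(4),round(v,2),p.round(4))
E
```

```text
position: [0.5462, 0.3447, 0.254]
opening: 0.184
t 36.2 pos [0.5462 0.3447 0.254 ] op 0.184 j6 109.1
punch,0.2625,0,0.214,180 world [0.546 0.347 0.214] -> [ 0.0005 -0.0024  0.04  ] [ 0.11  0.24 -0.13] rows 1
punch,0.2625,0,0.157,180 world [0.546 0.347 0.157] -> [ 0.0008 -0.0025  0.097 ] [ 0.11  0.24 -0.13] rows 2
scene gauge [0.5534 0.35   0.0564] -11.29 [0.5469 0.3446 0.2553]
top gauge [0.5386 0.3239 0.0576] -12.41 [0.5469 0.3446 0.2553]
```

```bash
python3 steer.py '0.0005 -0.002 0.02 0 0 0 0;0.0005 -0.002 0.04 0 0 0 0;0.0005 -0.002 0.042 0 0 0 0;0.0005 -0.002 0.042 0 0 0 0;0.0005 -0.002 0.042 0 0 0 0' | sed -n '2p;4p'; python3 go.py punch,0.2625,0,0.2,180 punch,0.2625,0,0.156,180
python3 - <<'E'
from geo import *
a=[camrig.capture(n)["color"][:,:,::-1] for n in("scene","top")]
cv2.imwrite("pics/ins.png",np.hstack([cv2.resize(a[0][80:180,320:450],None,fx=3,fy=3,interpolation=2),cv2.resize(a[1][150:250,50:180],None,fx=3,fy=3,interpolation=2)]))
E
```

```text
position: [0.5486, 0.3479, 0.2153]
force: [-0.2, 0.5, -1.2]
t 36.9 pos [0.5486 0.3479 0.2153] op 0.179 j6 109.3
punch,0.2625,0,0.2,180 world [0.546 0.347 0.2  ] -> [-0.0022  0.0008  0.0153] [-0.04 -0.12 -0.12] rows 1
punch,0.2625,0,0.156,180 world [0.546 0.347 0.156] -> [-0.0023  0.0008  0.0593] [-0.04 -0.12 -0.12] rows 2
```

Save the last viewing. Go down by force feedback: correct the pose first, then lower gently.

```bash
python3 steer.py '-0.0022 0.0008 0 0 0 0 0;-0.0022 0.0008 0.004 0 0 0 0;-0.0022 0.0008 0.008 0 0 0 0;-0.0022 0.0008 0.008 0 0 0 0' | sed -n '2p;4p'; python3 go.py punch,0.2625,0,0.2,180; python3 steer.py '0 0 0.004 0 0 0 0;0 0 0.008 0 0 0 0;0 0 0.008 0 0 0 0'| sed -n '2p;4p'
```

```text
position: [0.545, 0.3469, 0.2052]
force: [-0.6, 0.3, -1.3]
t 37.4 pos [0.545  0.3469 0.2052] op 0.181 j6 109.3
punch,0.2625,0,0.2,180 world [0.546 0.347 0.2  ] -> [ 0.0015 -0.      0.0052] [ 0.04  0.1  -0.08] rows 1
position: [0.5451, 0.3469, 0.1971]
force: [-0.3, -0.0, -1.5]
```

```bash
python3 steer.py '0.001 0 0.005 0 0 0 0;0.001 0 0.01 0 0 0 0;0.001 0 0.015 0 0 0 0;0.001 0 0.02 0 0 0 0;0.001 0 0.02 0 0 0 0' | sed -n '2p;4p'; python3 steer.py '0 0 0.005 0 0 0 0;0 0 0.01 0 0 0 0;0 0 0.015 0 0 0 0;0 0 0.019 0 0 0 0;0 0 0.019 0 0 0 0' | sed -n '2p;4p';
```

```text
position: [0.546, 0.3469, 0.1769]
force: [-0.2, 0.3, -1.5]
position: [0.5461, 0.347, 0.1581]
force: [-0.3, -0.1, -1.9]
```

```bash
python3 steer.py '0 0 0.0015 0 0 0 0;0 0 0.003 0 0 0 0;0 0 0.003 0 0 0 0' | sed -n '2p;4p'; python3 steer.py '0 0 0 0 0 0 1;0 0 0 0 0 0 1;0 0 0 0 0 0 1;0 0 0 0 0 0 1;0 0 0 0 0 0 1;0 0 0 0 0 0 1;0 0 0 0 0 0 1;0 0 0 0 0 0 1;0 0 -0.03 0 0 0 1;0 0 -0.07 0 0 0 1;0 0 -0.1 0 0 0 1;0 0 -0.1 0 0 0 1' | sed -n '2p;4p;5p'; python3 go.py tray,-0.125,0,0.25,90 tray,-0.125,0,0.022,90
```

```text
position: [0.5466, 0.3472, 0.156]
force: [0.4, 0.2, -1.8]
position: [0.5496, 0.3486, 0.2618]
force: [1.1, 0.2, 0.7]
opening: 0.997
t 40.1 pos [0.5496 0.3486 0.2618] op 0.997 j6 109.2
tray,-0.125,0,0.25,90 world [ 0.575 -0.08   0.25 ] -> [3.000e-04 4.299e-01 1.010e-02] [-0.65 -0.32 89.49] rows 11
tray,-0.125,0,0.022,90 world [ 0.575 -0.08   0.022] -> [-0.0021  0.4307  0.2381] [-0.65 -0.32 89.49] rows 11
```

```bash
cat > chk.py <<'E'
from geo import *; import json,sys
R=json.load(open("R.json")); cs=[camrig.capture("scene"),camrig.capture("top")]; p=R["punch"]; c,q=np.cos(p[2]),np.sin(p[2])
M["tray"]=[(-.085,-.082,.046,-.015,-.082,.046),(-.085,.082,.046,-.015,.082,.046),(-.085,-.082,.046,-.085,.082,.046),(-.081,-.078,.046,-.081,.078,.046)]+M["tray"][-3:]
if len(sys.argv)>1: M["tray"]=M["tray"][2:3]+M["tray"][-3:]
x0=float(sys.argv[1]) if len(sys.argv)>1 else -.041
for n,cc in(("both",cs),("top",cs[1:]),("scene",cs[:1])):
    B=[fit("tray",[p[0]+c*x-q*y,p[1]+q*x+c*y,p[2]+a],cc,sig=(1.5,.8)) for x in(x0-.02,x0,x0+.02) for y in(-.015,0,.015) for a in(-.1,0,.1)]
    t,v=min(B,key=lambda b:b[1]); d=t[:2]-p[:2]
    print(n,"tray in punch",(d@[c,q]).round(4),(d@[-q,c]).round(4),np.degrees(t[2]-p[2]).round(2),round(v,2))
    g,v=fit("gauge",[p[0]+c*.2625,p[1]+q*.2625,p[2]-np.pi/2],cc,.099,sig=(1.5,.8)); d=g[:2]-p[:2]; print("gauge in slot",(d@[c,q]-.2625).round(4),(d@[-q,c]).round(4),np.degrees(g[2]+np.pi/2-p[2]).round(2),round(v,2))
E
python3 chk.py; python3 cnt.py
```

```text
both tray in punch -0.041 -0.0023 0.4 -32.11
gauge in slot 0.0003 0.0005 -0.06 -21.59
top tray in punch -0.0411 -0.0029 0.17 -18.72
gauge in slot -0.0172 0.0082 -4.81 -14.31
scene tray in punch -0.0413 -0.0006 1.14 -13.45
gauge in slot 0.0006 -0.0031 0.01 -12.27
blob px [225. 180.] 171 punch -0.055 -0.034
blob px [208. 181.] 106 punch -0.011 -0.036
blob px [226. 198.] 171 punch -0.054 0.013
blob px [209. 198.] 96 punch -0.011 0.01
blob px [225. 214.] 267 punch -0.048 0.054
```

```bash
python3 steer.py '0 0.04 0 0 0 -8 1;0 0.08 0 0 0 -16 1;0 0.12 0 0 0 -24 1;0 0.16 0 0 0 -32 1;0 0.2 0 0 0 -40 1;0 0.24 0 0 0 -48 1;0 0.28 0 0 0 -56 1;0 0.32 0 0 0 -64 1;0 0.36 0 0 0 -72 1;0 0.4 0 0 0 -80 1;0 0.43 0 0 0 -88 1;0 0.43 0 0 0 -90.5 1;0 0.43 0 0 0 -90.5 1;0 0.43 0 0 0 -90.5 1' | sed -n '2p'; python3 go.py tray,-0.125,0,0.1,90 tray,-0.125,0,0.022,90
```

```text
position: [0.5705, -0.0816, 0.2546]
t 41.7 pos [ 0.5705 -0.0816  0.2546] op 0.999 j6 -23.0
tray,-0.125,0,0.1,90 world [ 0.575 -0.08   0.1  ] -> [0.0006 0.005  0.1546] [-0.17 -0.09 -0.07] rows 4
tray,-0.125,0,0.022,90 world [ 0.575 -0.08   0.022] -> [0.0005 0.0052 0.2326] [-0.17 -0.09 -0.07] rows 5
```

```bash
python3 steer.py '0.0005 0.005 0.04 0 0 0 1;0.0005 0.005 0.08 0 0 0 1;0.0005 0.005 0.12 0 0 0 1;0.0005 0.005 0.16 0 0 0 1;0.0005 0.005 0.19 0 0 0 1;0.0005 0.005 0.215 0 0 0 1;0.0005 0.005 0.232 0 0 0 1;0.0005 0.005 0.232 0 0 0 1;0.0005 0.005 0.232 0 0 0 1' | sed -n '2p;4p'; python3 go.py tray,-0.125,0,0.022,90;  python3 steer.py '0 0 0 0 0 0 0;0 0 0 0 0 0 0;0 0 0 0 0 0 0;0 0 0 0 0 0 0;0 0 0 0 0 0 0;0 0 0 0 0 0 0;0 0 0 0 0 0 0;0 0 0 0 0 0 0;0 0 0 0 0 0 0;0 0 0 0 0 0 0;0 0 0 0 0 0 0;0 0 0 0 0 0 0;0 0 0 0 0 0 0;0 0 0 0 0 0 0'; python3 go.py punch,-0.04,-0.002,0.022,90
```

```text
position: [0.5762, -0.0804, 0.0239]
force: [0.1, 0.5, 0.1]
t 42.6 pos [ 0.5762 -0.0804  0.0239] op 1.003 j6 -22.8
tray,-0.125,0,0.022,90 world [ 0.575 -0.08   0.022] -> [-0.0001 -0.0013  0.0019] [-0.05 -0.03  0.03] rows 1
time_s: 44.0
position: [0.5759, -0.0812, 0.024]
tcp_rot: [[-0.067, 0.998, -0.001], [0.998, 0.067, 0.0], [0.0, -0.001, -1.0]]
force: [-1.4, -1.1, 0.5]
opening: 0.202
grasp_force: 30.0
t 44.0 pos [ 0.5759 -0.0812  0.024 ] op 0.202 j6 -22.8
punch,-0.04,-0.002,0.022,90 world [0.566 0.045 0.022] -> [ 0.1268 -0.0011  0.002 ] [-0.06 -0.01  0.44] rows 3
```

```bash
python3 steer.py '0.008 0 0 0 0 0.2 0;0.016 0 0 0 0 0.4 0;0.024 0 0 0 0 0.4 0;0.032 0 0 0 0 0.4 0;0.04 0 0 0 0 0.4 0;0.04 0 0 0 0 0.4 0' | sed -n '2p;4p'; python3 steer.py '0.008 0 0 0 0 0 0;0.016 0 0 0 0 0 0;0.024 0 0 0 0 0 0;0.03 0 0 0 0 0 0;0.03 0 0 0 0 0 0' | sed -n '2p;4p'; python3 go.py punch,-0.04,-0.002,0.024,90
```

```text
position: [0.5734, -0.0393, 0.024]
force: [-1.2, 1.2, -1.2]
position: [0.5715, -0.01, 0.024]
force: [0.3, 1.8, -1.6]
t 45.1 pos [ 0.5715 -0.01    0.024 ] op 0.202 j6 -15.7
punch,-0.04,-0.002,0.024,90 world [0.566 0.045 0.024] -> [ 0.0553 -0.0018  0.    ] [-0.04 -0.06  0.03] rows 2
```

```bash
python3 steer.py '0.008 0 0 0 0 0 0;0.016 -0.001 0 0 0 0 0;0.024 -0.001 0 0 0 0 0;0.032 -0.001 0 0 0 0 0;0.04 -0.001 0 0 0 0 0;0.048 -0.0015 0 0 0 0 0;0.048 -0.0015 0 0 0 0 0' | sed -n '2p;4p'; python3 steer.py '0.004 0 0 0 0 0 0;0.008 0 0 0 0 0 0;0.008 0 0 0 0 0 0' | sed -n '2p;4p'; python3 go.py punch,-0.04,-0.002,0.024,90
```

```text
position: [0.5671, 0.0381, 0.024]
force: [0.0, 1.7, -2.4]
position: [0.5679, 0.043, 0.0242]
force: [1.0, -6.2, -1.0]
t 46.1 pos [0.5679 0.043  0.0242] op 0.2 j6 -10.2
punch,-0.04,-0.002,0.024,90 world [0.566 0.045 0.024] -> [ 0.0023 -0.0014  0.0002] [0.06 0.16 0.12] rows 1
```

```bash
python3 steer.py '0.004 0 0 0 0 0 0;0.004 0 0 0 0 0 0' | sed -n '2p;4p'; python3 go.py punch,-0.04,-0.002,0.024,90;  python3 steer.py '0 0 0 0 0 0 1;0 0 0 0 0 0 1;0 0 0 0 0 0 1;0 0 0 0 0 0 1;0 0 0 0 0 0 1;0 0 0 0 0 0 1;0 0 0 0 0 0 1;0 0 0 0 0 0 1;0 0 -0.05 0 0 0 1;0 0 -0.1 0 0 0 1;0 0 -0.15 0 0 0 1;0 0 -0.2 0 0 0 1;0 0 -0.2 0 0 0 1' | sed -n '2p;4p'; python3 steer.py '-0.05 0 0 0 0 0 1;-0.1 0 0 0 0 0 1;-0.15 0 0 0 0 0 1;-0.2 0 0 0 0 0 1;-0.25 0 0 0 0 0 1;-0.3 0 0 0 0 0 1;-0.3 0 0 0 0 0 1;-0.3 0 0 0 0 0 1' | sed -n '2p'; python3 chk.py 0.085; python3 - <<'E'
from geo import *
a=[camrig.capture(n)["color"][:,:,::-1] for n in("scene","top")]
cv2.imwrite("pics/end.png",np.hstack([cv2.resize(a[0][90:310,60:330],None,fx=1.45,fy=1.45,interpolation=2),cv2.resize(a[1][140:360,60:330],None,fx=1.45,fy=1.45,interpolation=2)]))
E
```

```text
position: [0.5679, 0.0432, 0.0243]
force: [-0.3, -20.4, -2.9]
t 46.3 pos [0.5679 0.0432 0.0243] op 0.201 j6 -9.8
punch,-0.04,-0.002,0.024,90 world [0.566 0.045 0.024] -> [ 0.0021 -0.0015  0.0003] [0.05 0.45 0.26] rows 1
position: [0.5718, 0.0481, 0.2317]
force: [0.5, -0.4, 0.5]
position: [0.5839, -0.252, 0.2227]
both tray in punch 0.0835 -0.0039 0.25 -18.03
gauge in slot 0.0007 -0.0032 0.06 -15.63
top tray in punch 0.1158 -0.0953 0.28 -13.11
gauge in slot 0.0528 -0.0612 -0.32 -10.51
scene tray in punch 0.0837 -0.0034 0.4 -14.11
gauge in slot 0.0009 -0.0031 0.03 -12.42
```

View pics/end.png

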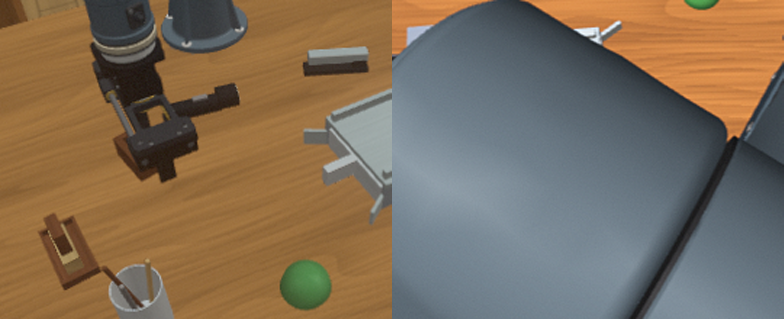

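The tray front is flush, with its handle at (325–355, 155–180), and it met the stop at 20 N. The scraper stands in its rest at (68, 245), and the gauge fit matches its seated pose. I'm handing in.

```bash
python3 -c "
from rig import bot, camrig
print(bot.hand_in())"
```

```text
the job is handed in; nothing more can be done
None
```

I handed the job in: all six discs were swept into the tray, the tray was pushed home against its stop, the scraper stands in its rest, and the gauge is seated in the slot. My last images and force readings agree with this, but hand-in returned no verdict.

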